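# Turn the drained well plate over and run it down to the stop

## Robot

A 7-joint arm with a two-finger parallel gripper is mounted at the origin on a cart in front of the work surface, level with it; the furniture and walls round the work are solid. World frame = base frame: x ahead of the robot, y to its left, z up, the work surface at z = 0. Lengths are in m, angles in rad, forces in N, time in s.
With the tool pointing down it reaches from about 0.4 to 0.85 m from the base axis. Payload 10.4 kg.
Tool frame: the origin (TCP) lies between the finger pads; the fingertips stand 11 mm ahead of it and the grasp point (between the pads) lies 8 mm behind it (r.tcp_to_tips is the distance from the TCP to the fingertips, in m); z points along the fingers, y is the line along which they close (so a half turn about z gives the same grasp; the last joint's range is limited). The gripper opens to 87 mm and grips with 3 to 60 N. Pads are 19 mm wide; open, the fingers measure 117 mm over their backs; the gripper's body (75 mm by 190 mm) begins 51 mm behind the grasp point.
Start: joints at [1.286, 0.332, -0.065, 1.46, 0.022, 1.35, -0.088], TCP at [0.162, -0.604, 0.234] pointing down, gripper open.
Joint ranges: [-2.6, 2.6], [-0.5, 2.12], [-1.47, 1.34], [0.16, 2.42], [-1.27, 4.41], [0.06, 2.06], [-2.6, 2.6]. Speed limits (rad/s): [2.22, 2.22, 2.79, 2.79, 3.14, 3.14, 3.14].

## Interface

Orientations are given as a unit quaternion [x, y, z, w].
In Python, from bench import r gives the robot as it stands. The module is installed in compiled form; this text tells all that it offers.
- The arm moves only by the shell command python3 -m crank 'ROWS' [FORCE]. ROWS is JSON, a list of rows, each an object of numbers: "claw": the closure, from -1 (fully open) to 1 (shut); "dx", "dy", "dz": the shift along the tool's x, y, z each as a share of 3 cm, from -1 to 1; "ax", "ay", "az": the turn, a rotation vector about the tool's x, y, z each as a share of 6 degrees, from -1 to 1. A call has 1 to 8 rows; each row shifts and turns the commanded pose from where the row before left it, along the tool's axes as they then stand; what a row does not reach is not made up. A row lasts 1/12 s, in which the tool goes at most 41.7 mm and 7.16 degrees, less where a joint would pass 70% of its speed; a pose out of reach is approached as far as the arm can. A call with a number of a shift or a turn outside -1 to 1 is refused whole. A call with a gripper value outside its range is refused whole. The fingers move at their own pace and stop on an object; FORCE is the grip in N (left out, the last holds). Time passes only in rows, so rows that do not move let the fingers close. It gives the time, the measured TCP pose, the force, the opening and the grip force at its end, in the units of the state.
- r.read_state(): the state, without advancing time (a new reading comes with each control period).
- r.camera(name): name is "scene" or "top" or "wrist"; returns a dict with "color" (400x640x3 uint8, red, green, blue), "mtx" (3x3 intrinsics, pixels), "R" (3x3) and "t" (3): a world point X has camera coordinates R X + t; the wrist camera has in their place "hand_eye" (4x4, takes a point from camera to tool coordinates, whose origin is the TCP and whose axes are the flange's). Camera axes: x right, y down, z forward; pixel columns grow to the right and rows downward; lengths in m; the calibration is good to about 2 mm. A picture is of the moment at which its call begins: read the wrist's pose just before it. There is no depth.
- r.close_job(): hands the job in; it is judged then, once.
The state is a dict: "time": time; "joint_positions": joint angles; "joint_vel": joint speeds; "joint_torque": joint torques, N m; "ee_pos": TCP position; "eef_rot": TCP orientation; "ft_force": force on the tool from outside, world axes, zero at the start; "torque": the same for the moment, N m; "width": finger opening in m; "grip_force": force on a finger pad.
Only numpy, scipy, OpenCV 4.12 (cv2) and the standard library are available. Lean on these libraries where they do the work, as an engineer would, in place of code of your own. Each camera call takes 0.05 s, during which the arm holds its last target. There are 200 camera calls.

## Task

Of the two rinsed well plates on the drain board, one lies wells down. Slide that one fully home into the blue turnover frame, swing the frame right over by its black handle with the plate in it, then push the plate down the chute until it rests against the stop, wells up. Leave the other plate, which is already wells up, and the beaker and dropper bottle where they are.

Things in the scene. Friction and masses are not known exactly. Their poses are not given: they have to be found in the camera images.
- plate_mid (a point): centre of the white plastic well plate that lies wells down: 76 mm wide (its x), 110 mm long (its y), 20 mm thick, 0.07 to 0.14 kg, too wide to pinch. Its z axis points out of its underside, so up at the start and down at the end. It starts on the drain board beside the infeed line, on the robot's side or the far side, its length roughly along that line.
- down_plate: the same plate; origin at the centre of its wells face, 10 mm from plate_mid. Its underside (showing at the start) is a plain white panel inside a raised rim; the other face has twelve round open wells and a blue stripe along one short edge. The 8 mm next to the underside is a skirt of the full 76 x 110 mm; the rest is 2 mm smaller all round.
- other_mid (a point): centre of the second plate, of the same make and size, lying wells up (open wells and blue stripe showing; its z axis points up) on the other side of the infeed line
- turner: the fixed bench unit: drain board, bearings, chute. Origin on the worktop under the middle of the hinge. Its y axis is the line of travel (infeed line x = 0): board at negative y, over the hinge, chute at positive y; its x runs along the hinge, roughly towards the robot. Blue-grey grooved board: 7 mm thick, x -150 to 150, y -341 to -126 mm. Bearing blocks at x +-47 to +-58 mm, 57 mm high.
- infeed (a point): on the board's top, on the infeed line, midway between the outer ends of two aluminium guides 16 mm high; they stand 120 mm apart here (y = -173 mm in the unit's frame) and narrow to 80 mm 43 mm further on, at the mouth of the turnover frame
- flip (a joint): angle of the blue turnover frame about the hinge: 0 lying towards the board for loading (as at the start), 3.316 (190 degrees) fully over, in line with the chute. Its own weight keeps it at either end (about 3 N to lift it at the handle); the hinge is damped, stiff to fast moves, and lowers slowly if let go.
- flip_hinge (a point): middle of the hinge axis, 42 mm above the worktop; the axis runs along the unit's x. A 10 mm shaft lies on it, between the bearing blocks.
- flip_handle (a point): live: middle of the round black handle, 16 mm thick, 54 mm long, parallel to the hinge axis, on the frame's robot side, 112 mm out from the axis. It is 32 mm above the worktop at both ends of the swing and 154 mm at the top of it. Held by upright fingers it can turn between them through the whole swing.
- pocket (a point): live (moves with the frame): where the plate's centre lies when fully home in the frame. The frame is two channels, 78.4 mm apart inside and 22.5 mm high; their 3 mm lips cover 7 mm of the plate's long edges above and below, 62 mm is open between them. When loading, the channel floor is 1 mm below the board's top; end tabs stop the plate; a home plate sticks out 10 mm at the mouth.
- tail (a point): live (moves with the frame): middle of the end face of a home plate, the end at the tabs, 22 mm from the hinge axis, half-way up. With the frame fully over this is the uphill end of the plate, open from above between the channels; push it here. The plate then lies on the other pair of lips, its lower face 13 mm above the hinge axis.
- chute: the sloped aluminium chute. Origin at the middle of the hinge; x as the unit's x, y downhill along the floor (10 degrees below level), z square to the floor. Floor top at z = 12 mm, from y 128 to 252 mm; side walls 81 mm apart, 17 mm above the floor. Friction holds the plate on this slope: it does not slide down by itself.
- stop (a point): middle of the foot of the stop blade's face at the low end of the chute, on its floor (y = 244 mm in the chute's frame); the blade is 64 mm wide, 17 mm high. A plate against it has its centre 55 mm uphill of this point.
- beaker: cloudy plastic beaker, 66 mm wide, 82 mm high, a bystander; origin at the centre of its foot
- dropper: small black dropper bottle with a blue cap, 29 mm wide, 57 mm high, a bystander; origin at the centre of its foot

How it is judged:
On the way, in this order (a step that is already met when the one before it is completed fails the run):
1. the wells-down plate is fully home in the turnover frame, in its loading position (distance between plate_mid and pocket below 0.007 m and value of joint flip below 0.15 rad), for 0.2 s.
2. the frame is swung fully over with the plate still in it (value of joint flip above 3.2 rad and distance between plate_mid and pocket below 0.03 m), for 0.2 s.
At the end, for the whole second after the job is handed in: The plate that was wells down lies wells up, flat on the chute floor between the side walls, at rest, its leading edge within 4.5 mm of the stop blade; the other plate is within 20 mm of where it was (y of plate_mid in the frame of chute between 0.1845 and 0.193 m and z of plate_mid in the frame of chute between 0.018 and 0.026 m and horizontal distance between plate_mid and stop below 0.062 m and angle between the z axis of plate_mid and the z axis of chute, either way round below 0.06 rad and angle between plate_mid's own z axis and vertical above 2.8 rad and linear speed of down_plate below 0.02 m/s and distance of other_mid from where it was at the start of the episode below 0.02 m); the robot touches nothing.
It fails at once if the other plate is pushed more than 20 mm from its place or tipped (distance of other_mid from where it was at the start of the episode above 0.02 m or angle between other_mid's own z axis and vertical above 0.3 rad).
It fails at once if the beaker or the dropper bottle is knocked over or shifted more than 30 mm (distance of any of beaker, dropper from where it was at the start of the episode above 0.03 m or angle between any of beaker, dropper's own z axis and vertical above 0.5 rad).
It also fails if it takes over 72 s, if anything falls off the work surface, if the arm or the gripper's body presses on something with over 40 N, if the wrist force passes 120 N, or if a joint passes its speed limit or range.

## Working session

There is one attempt and no reset: what is moved stays moved. The work goes in short steps, Python scripts to look and compute and a shell command to move; the robot and the scene stay as the last step left them, time stands still between calls to the robot, and variables do not carry over. Pictures are saved under pics/ and viewed, at most 10 in all, crops included, and the job is handed in when it is done.

```bash
mkdir -p pics
python3 - <<'E'
from bench import r
import cv2,pickle
s=r.read_state();print(s)
d={}
for n in("scene","top"):
    c=r.camera(n);d[n]=c;cv2.imwrite(f"pics/{n}0.png",c["color"][:,:,::-1])
    print(n,c["mtx"].tolist(),c["R"].tolist(),c["t"])
pickle.dump(d,open("d.pkl","wb"))
E
```

```text
{'time': 0.0, 'joint_positions': array([ 1.28640014,  0.33287134, -0.06466752,  1.46091898,  0.02161887,
        1.34992701, -0.08851371]), 'joint_vel': array([-7.88048664e-05, -2.43407688e-04,  6.66746606e-04,  1.09010607e-03,
       -1.73231516e-03,  9.33821927e-05,  2.77342364e-04]), 'joint_torque': array([-1.40642311e-03, -6.23248744e+01,  2.36698589e-02, -3.89886475e+01,
       -6.14832784e-02,  3.98168061e-02,  1.13397164e-04]), 'ee_pos': array([ 0.16163386, -0.60335415,  0.23276486]), 'eef_rot': array([ 9.91446106e-01,  1.30514780e-01, -1.40506479e-04, -7.00524145e-04]), 'ft_force': array([-0.05748865, -0.49995563,  0.17304956]), 'torque': array([-0.02482579, -0.02811488,  0.06571566]), 'grip_force': 0.0, 'width': 0.08714970652613906}
scene [[450.53696113051154, 0.0, 314.3411510789644], [0.0, 450.53696113051154, 195.36457368587477], [0.0, 0.0, 1.0]] [[0.6515161348926813, -0.758605095453468, 0.0067108215991636315], [-0.37607695225031, -0.3306450226330914, -0.8655865034726921], [0.6588572318496773, 0.5614197878236898, -0.5007144594271107]] [-0.41580044  0.19979508  0.85765128]
top [[421.8922336184639, 0.0, 320.2223043125332], [0.0, 421.8922336184639, 198.08447304918337], [0.0, 0.0, 1.0]] [[0.006267542455755631, -0.9999602990359492, 0.006333897970447894], [-0.9752051517531701, -0.0075133390234338035, -0.22117518335200942], [0.22121399120679813, -0.0047906250796414555, -0.9752135253398124]] [-0.11086828  0.53556162  1.07461086]
```

View pics/top0.png

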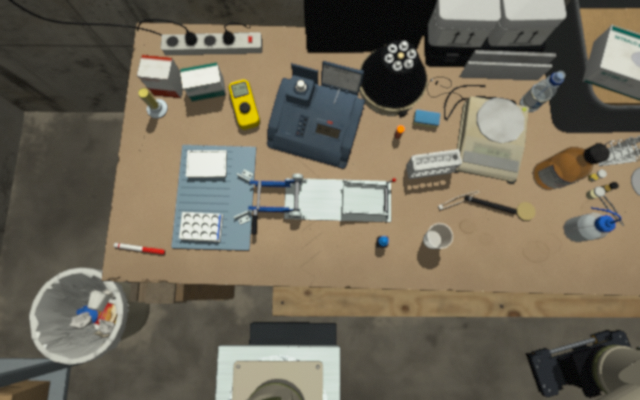

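View pics/scene0.png

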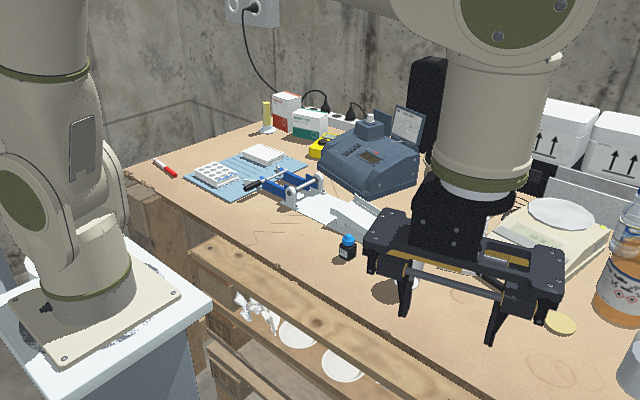

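The wells-down plate is at about (206,164) on the far side of the board and the wells-up plate at (201,227). The frame spans columns 250–300, with the chute to its right as far as column 392. I'll enlarge the crop next.

Run:
```python
import pickle,cv2
d=pickle.load(open("d.pkl","rb"))
c=d["top"]["color"][135:260,165:405,::-1]
cv2.imwrite("pics/topc.png",cv2.resize(c,None,fx=3.33333,fy=3.33333,interpolation=cv2.INTER_CUBIC))
```

```text
(no output)
```

View pics/topc.png

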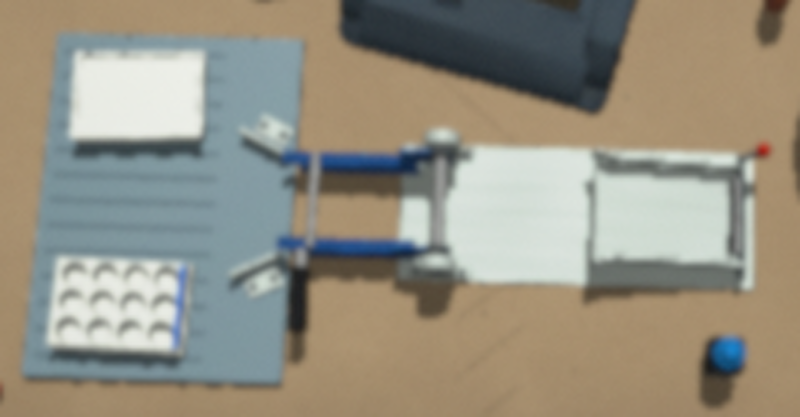

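```bash
cat > h.py <<'E'
import pickle,numpy as np
from scipy.optimize import least_squares
from scipy.spatial.transform import Rotation as Ro
d=pickle.load(open("d.pkl","rb"))
def proj(c,X): 
    p=(np.asarray(X)@c["R"].T+c["t"])@c["mtx"].T; return p[:,:2]/p[:,2:]
def w2(P,X): # P=x,y,yaw
    c,s=np.cos(P[2]),np.sin(P[2]); X=np.asarray(X,float)
    return np.c_[P[0]+c*X[:,0]-s*X[:,1],P[1]+s*X[:,0]+c*X[:,1],X[:,2]]
E
python3 - <<'E'
from h import *
c=d["top"]
cr=lambda a:(np.array(a)+.5)/3.33333-.5+[165,135]
U=[[-.15,-.341,.007],[-.15,-.126,.007],[.15,-.126,.007],[.15,-.341,.007],[-.0525,0,.057],[.0525,0,.057],[.0,.24,-.013]]
U=U[:6]
px=cr([[60,33],[303,40],[282,384],[24,378],[441,133],[434,262]])
f=lambda P:(proj(c,w2(P,U))-px).ravel()
s=least_squares(f,[.5,.1,np.pi]);T=s.x;print("turner",T,s.fun.round(1))
Q=[[-.038,-.055,.027],[-.038,.055,.027],[.038,.055,.027],[.038,-.055,.027]]
g=lambda P,p:(proj(c,w2(P,Q))-p).ravel()
for n,p in(("down",[[75,50],[206,50],[203,139],[70,139]]),("other",[[57,257],[190,262],[184,352],[48,346]])):
    s=least_squares(g,[.5,.3,np.pi],args=(cr(p),));P=s.x;print(n,P,s.fun.round(1))
    ct,st=np.cos(T[2]),np.sin(T[2]);v=P[:2]-T[:2];print(" in unit",ct*v[0]+st*v[1],-st*v[0]+ct*v[1],P[2]-T[2])
for n,x in(("handle",[.0,-.112,.032]),("infeed",[0,-.173,.007]),("hinge",[0,0,.042]),("stop",[0,.2424,.01])):print(n,w2(T,[x]))
print((proj(c,w2(T,[[.07,-.112,.032],[.05,-.112,.032],[.1,-.112,.032]]))+.5-[165,135])*3.333)
E
```

```text
turner [ 0.54844317 -0.04310921  3.12255659] [-1.  -0.2  0.3 -0.3  0.2  0.2 -0.9 -0.   0.3  0.6  1.  -0.4]
down [0.64307162 0.21478742 3.15483745] [ 0.4  0.6 -0.1  0.4 -0.4 -0.5  0.2 -0.3]
 in unit -0.08970227013891703 -0.2596511465346001 0.03228085446814255
other [0.46386245 0.21828359 3.1145951 ] [ 0.1 -0.3  0.3 -0.4 -0.3  0.2 -0.1  0.6]
 in unit 0.08954098060239768 -0.2597354564014059 -0.00796149607174712
handle [[0.55057508 0.0688705  0.032     ]]
infeed [[0.55173621 0.12985944 0.007     ]]
hinge [[ 0.54844317 -0.04310921  0.042     ]]
stop [[ 0.54382911 -0.28546529  0.01      ]]
[[301.43400355 284.4569554 ]
 [302.8852277  260.41651523]
 [299.23609269 320.86673043]]
```

```bash
cat >> h.py <<'E'
from bench import r
def goal(x=None,y=None,z=None,yaw=None):
    "print tool-axis units (3cm / 6deg) to target TCP; yaw=azimuth of tool x, deg"
    s=r.read_state();p=s["ee_pos"];R=Ro.from_quat(s["eef_rot"])
    t=[a if a is not None else b for a,b in zip((x,y,z),p)]
    X=R.as_matrix()[:,0];a=np.degrees(np.arctan2(X[1],X[0]))
    print("t",round(s["time"],2),"p",p.round(4),"az",a.round(2),"tilt",R.as_matrix()[:,2].round(3),"F",s["ft_force"].round(1),"w",round(s["width"],4),"gf",round(s["grip_force"],1))
    print(" units d",(R.inv().apply(np.subtract(t,p))/.03).round(2),"az",None if yaw is None else round(-(yaw-a)/6,2))
def U(x,y,z=0): # unit -> world
    T=np.array([.54844,-.04311,3.12256]);return w2(T,[[x,y,z]])[0]
E
python3 -m crank '[{"az":-1,"claw":-1},{"az":-1,"claw":-1},{"az":-1,"claw":-1},{"az":-1,"claw":-1},{"az":-1,"claw":-1},{"az":-1,"claw":-1},{"az":-1,"claw":-1},{"az":-1,"claw":-1}]' 20
python3 -m crank '[{"az":-1,"claw":-1},{"az":-1,"claw":-1},{"az":-1,"claw":-1},{"az":-1,"claw":-1},{"az":-0.63,"claw":-1},{"claw":-1}]'
python3 -c "
from h import *
goal(.65,.24,.2,90.8);print(r.read_state()['joint_positions'].round(2))"
```

```text
t 0.1 p [ 0.1617 -0.6034  0.2328] az 15.0 tilt [-0.     0.001 -1.   ] F [-0.2 -0.   0.2] w 0.087 gf 0.0
 units d [ 23.   -22.94   1.12] az -12.63
[ 1.29  0.33 -0.06  1.46  0.02  1.35 -0.09]invalid input at $[0]: expected keys claw, dx, dy, dz, ax, ay, az
invalid input at $[0]: expected keys claw, dx, dy, dz, ax, ay, az
```

```bash
python3 -m crank '[{"dx":0,"dy":0,"dz":0,"ax":0,"ay":0,"az":-1,"claw":-1},{"dx":0,"dy":0,"dz":0,"ax":0,"ay":0,"az":-1,"claw":-1},{"dx":0,"dy":0,"dz":0,"ax":0,"ay":0,"az":-1,"claw":-1},{"dx":0,"dy":0,"dz":0,"ax":0,"ay":0,"az":-1,"claw":-1},{"dx":0,"dy":0,"dz":0,"ax":0,"ay":0,"az":-1,"claw":-1},{"dx":0,"dy":0,"dz":0,"ax":0,"ay":0,"az":-1,"claw":-1},{"dx":0,"dy":0,"dz":0,"ax":0,"ay":0,"az":-1,"claw":-1},{"dx":0,"dy":0,"dz":0,"ax":0,"ay":0,"az":-1,"claw":-1}]' 20
python3 -m crank '[{"dx":0,"dy":0,"dz":0,"ax":0,"ay":0,"az":-1,"claw":-1},{"dx":0,"dy":0,"dz":0,"ax":0,"ay":0,"az":-1,"claw":-1},{"dx":0,"dy":0,"dz":0,"ax":0,"ay":0,"az":-1,"claw":-1},{"dx":0,"dy":0,"dz":0,"ax":0,"ay":0,"az":-1,"claw":-1},{"dx":0,"dy":0,"dz":0,"ax":0,"ay":0,"az":-0.63,"claw":-1},{"dx":0,"dy":0,"dz":0,"ax":0,"ay":0,"az":0,"claw":-1}]'
python3 -c "
from h import *
goal(.65,.24,.2,90.8);print(r.read_state()['joint_positions'].round(2))"
```

```text
time: 0.77
ee_pos: [0.1617, -0.6035, 0.2331]
eef_rot: [0.851, 0.525, 0.0, -0.0]
ft_force: [0.3, 0.4, 0.3]
width: 0.0871
grip_force: 0.0
time: 1.27
ee_pos: [0.1616, -0.6035, 0.2331]
eef_rot: [0.701, 0.713, 0.0, -0.0]
ft_force: [-0.7, 0.1, -0.3]
width: 0.0869
grip_force: 0.0
t 1.27 p [ 0.1616 -0.6035  0.2331] az 90.95 tilt [-0.     0.001 -1.   ] F [-0.7  0.1 -0.3] w 0.0869 gf 0.0
 units d [27.84 16.75  1.12] az 0.03
[ 1.42  0.34 -0.24  1.45  0.08  1.36  1.19]
```

```bash
python3 -m crank '[{"dx":1,"dy":0.6,"dz":0,"ax":0,"ay":0,"az":0,"claw":-1},{"dx":1,"dy":0.6,"dz":0,"ax":0,"ay":0,"az":0,"claw":-1},{"dx":1,"dy":0.6,"dz":0,"ax":0,"ay":0,"az":0,"claw":-1},{"dx":1,"dy":0.6,"dz":0,"ax":0,"ay":0,"az":0,"claw":-1},{"dx":1,"dy":0.6,"dz":0,"ax":0,"ay":0,"az":0,"claw":-1},{"dx":1,"dy":0.6,"dz":0,"ax":0,"ay":0,"az":0,"claw":-1},{"dx":1,"dy":0.6,"dz":0,"ax":0,"ay":0,"az":0,"claw":-1},{"dx":1,"dy":0.6,"dz":0,"ax":0,"ay":0,"az":0,"claw":-1}]'
python3 -m crank '[{"dx":1,"dy":0.6,"dz":0,"ax":0,"ay":0,"az":0,"claw":-1},{"dx":1,"dy":0.6,"dz":0,"ax":0,"ay":0,"az":0,"claw":-1},{"dx":1,"dy":0.6,"dz":0,"ax":0,"ay":0,"az":0,"claw":-1},{"dx":1,"dy":0.6,"dz":0,"ax":0,"ay":0,"az":0,"claw":-1},{"dx":1,"dy":0.6,"dz":0,"ax":0,"ay":0,"az":0,"claw":-1},{"dx":1,"dy":0.6,"dz":0,"ax":0,"ay":0,"az":0,"claw":-1},{"dx":1,"dy":0.6,"dz":0,"ax":0,"ay":0,"az":0,"claw":-1},{"dx":1,"dy":0.6,"dz":0,"ax":0,"ay":0,"az":0,"claw":-1}]'
python3 -m crank '[{"dx":1,"dy":0.6,"dz":0,"ax":0,"ay":0,"az":0,"claw":-1},{"dx":1,"dy":0.6,"dz":0,"ax":0,"ay":0,"az":0,"claw":-1},{"dx":1,"dy":0.6,"dz":0,"ax":0,"ay":0,"az":0,"claw":-1},{"dx":1,"dy":0.6,"dz":0,"ax":0,"ay":0,"az":0,"claw":-1},{"dx":1,"dy":0.6,"dz":0,"ax":0,"ay":0,"az":0,"claw":-1},{"dx":1,"dy":0.6,"dz":0,"ax":0,"ay":0,"az":0,"claw":-1},{"dx":0,"dy":0,"dz":0,"ax":0,"ay":0,"az":0,"claw":-1}]'
python3 -c "
from h import *
goal(.643,.24,.2,90.8);print(r.read_state()['joint_positions'].round(2))"
```

```text
time: 1.93
ee_pos: [0.303, -0.3601, 0.2335]
eef_rot: [0.703, 0.711, -0.0, 0.0]
ft_force: [1.1, -0.9, 0.0]
width: 0.0873
grip_force: 0.0
time: 2.6
ee_pos: [0.4437, -0.1182, 0.2336]
eef_rot: [0.703, 0.711, -0.0, 0.0]
ft_force: [1.1, -0.3, 0.2]
width: 0.0869
grip_force: 0.0
time: 3.18
ee_pos: [0.5497, 0.0688, 0.2332]
eef_rot: [0.701, 0.714, 0.002, -0.002]
ft_force: [-0.3, 0.2, -0.4]
width: 0.087
grip_force: 0.0
t 3.18 p [0.5497 0.0688 0.2332] az 91.05 tilt [-0.     0.004 -1.   ] F [-0.3  0.2 -0.4] w 0.087 gf 0.0
 units d [5.64 3.21 1.13] az 0.04
[ 0.56  0.29 -0.91  1.62  0.23  1.35 -0.36]
```

```bash
python3 -m crank '[{"dx":0.94,"dy":0.53,"dz":0,"ax":0,"ay":0,"az":0,"claw":-1},{"dx":0.94,"dy":0.53,"dz":0,"ax":0,"ay":0,"az":0,"claw":-1},{"dx":0.94,"dy":0.53,"dz":0,"ax":0,"ay":0,"az":0,"claw":-1},{"dx":0.94,"dy":0.53,"dz":0,"ax":0,"ay":0,"az":0,"claw":-1},{"dx":0.94,"dy":0.53,"dz":0,"ax":0,"ay":0,"az":0,"claw":-1},{"dx":0.94,"dy":0.53,"dz":0,"ax":0,"ay":0,"az":0,"claw":-1},{"dx":0,"dy":0,"dz":0,"ax":0,"ay":0,"az":0,"claw":-1},{"dx":0,"dy":0,"dz":0,"ax":0,"ay":0,"az":0,"claw":-1}]'
python3 -c "
from h import *
import cv2
goal(.643,.24,.2,90.8);s=r.read_state();print(s['joint_positions'].round(2))
c=r.camera('wrist');c['s']=s;pickle.dump(c,open('w1.pkl','wb'));cv2.imwrite('pics/w1.png',c['color'][:,:,::-1]);print(c['hand_eye'].round(3))"
```

```text
time: 3.85
ee_pos: [0.6412, 0.2344, 0.2324]
eef_rot: [0.702, 0.712, -0.0, -0.001]
ft_force: [-0.7, -0.1, -0.5]
width: 0.0869
grip_force: 0.0
t 3.85 p [0.6412 0.2344 0.2324] az 90.84 tilt [-0.002  0.001 -1.   ] F [-0.7 -0.1 -0.5] w 0.0869 gf 0.0
 units d [0.19 0.06 1.08] az 0.01
[ 0.13  0.6  -0.86  1.25  0.44  1.48 -0.66]
[[ 0.    -0.959 -0.283  0.078]
 [ 1.     0.    -0.001  0.   ]
 [ 0.001 -0.283  0.959 -0.151]
 [ 0.     0.     0.     1.   ]]
```

View pics/w1.png

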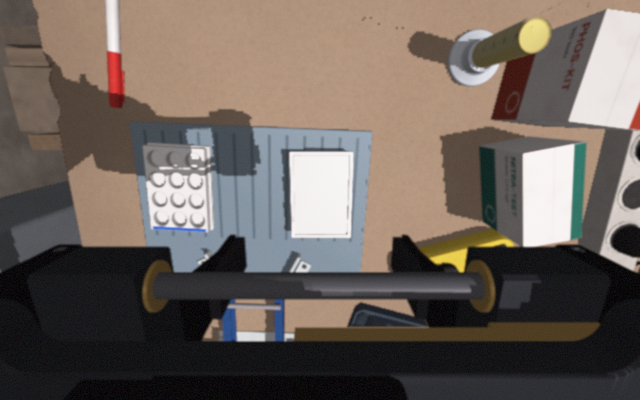

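The plain panel has its corners near (289,152), (351,150), (354,238) and (293,239). The board's outer corners are at (133,123) and (371,131). I'll convert these to positions.

Run:
```python
from h import *
c=pickle.load(open('w1.pkl','rb'));s=c['s'];H=c['hand_eye'];R=Ro.from_quat(s['eef_rot']).as_matrix()
Rc=R@H[:3,:3];tc=R@H[:3,3]+s['ee_pos']
cam=dict(mtx=c['mtx'],R=Rc.T,t=-Rc.T@tc)
Q=[[.038,-.055,.027],[-.038,-.055,.027],[-.038,.055,.027],[.038,.055,.027]]
for n,px in(("down",[[289,152],[351,150],[354,238],[293,239]]),):
    f=lambda P:(proj(cam,w2(P,Q))-px).ravel()
    o=least_squares(f,[.64,.21,3.14]);print(n,o.x,o.fun.round(1))
B=[U(.15,-.341,.007),U(-.15,-.341,.007),U(-.0633,-.173,.023)]
print(proj(cam,B))
P=o.x;g=w2(P,[[0,-.025,0]])[0];print(g)
goal(g[0],g[1],.09,90+np.degrees(P[2]-np.pi));print("finger-in-unit y:",U(0,-.22),U(0,-.175),U(-.003,-.22))
```

```text
down [0.64558241 0.21673145 3.19382652] [-0.7  1.   1.2  0.6 -1.4 -1.5  0.9 -0.5]
[[126.43837375 123.05253478]
 [370.93100207 131.65270624]
 [297.69724214 258.92658392]]
[0.64427715 0.24169735 0.        ]
t 3.9 p [0.6415 0.2325 0.2328] az 90.74 tilt [-0.001 -0.    -1.   ] F [-0.1 -1.   0.1] w 0.087 gf 0.0
 units d [0.31 0.1  4.76] az -0.37
finger-in-unit y: [0.55262693 0.17685015 0.        ] [0.55177051 0.1318583  0.        ] [0.55562639 0.17679306 0.        ]
```

```bash
python3 -m crank '[{"dx":0.15,"dy":0.05,"dz":1,"ax":0,"ay":0,"az":-0.37,"claw":-1},{"dx":0.15,"dy":0.05,"dz":1,"ax":0,"ay":0,"az":0,"claw":-1},{"dx":0,"dy":0,"dz":1,"ax":0,"ay":0,"az":0,"claw":-1},{"dx":0,"dy":0,"dz":1,"ax":0,"ay":0,"az":0,"claw":-1},{"dx":0,"dy":0,"dz":1,"ax":0,"ay":0,"az":0,"claw":-1},{"dx":0,"dy":0,"dz":0,"ax":0,"ay":0,"az":0,"claw":-1},{"dx":0,"dy":0,"dz":0,"ax":0,"ay":0,"az":0,"claw":-1}]'
python3 -c "
from h import *
import cv2
goal(.644,.2417,.026,92.9);s=r.read_state()
c=r.camera('wrist');c['s']=s;pickle.dump(c,open('w2.pkl','wb'));cv2.imwrite('pics/w2.png',c['color'][:,:,::-1])"
```

```text
time: 4.48
ee_pos: [0.6442, 0.239, 0.0831]
eef_rot: [0.689, 0.725, -0.001, -0.0]
ft_force: [1.0, 0.2, 1.4]
width: 0.0869
grip_force: 0.0
t 4.48 p [0.6442 0.239  0.0831] az 92.86 tilt [-0.002 -0.002 -1.   ] F [1.  0.2 1.4] w 0.0869 gf 0.0
 units d [0.09 0.   1.9 ] az -0.01
```

View pics/w2.png

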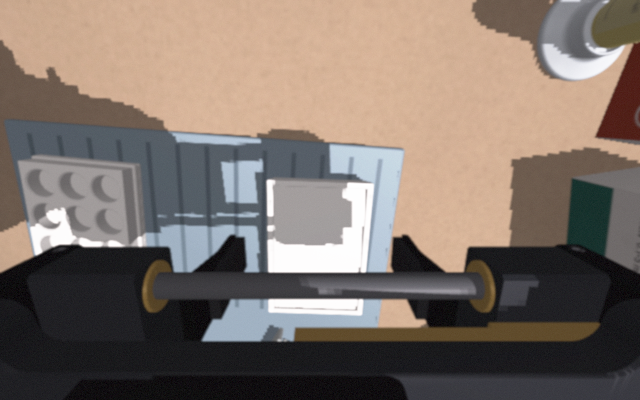

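The plate spans columns 267–374 and its centre (about 319) is midway between the fingers, so it is safe to descend and close.

```bash
python3 -m crank '[{"dx":0.09,"dy":0,"dz":0.8,"ax":0,"ay":0,"az":0,"claw":-1},{"dx":0,"dy":0,"dz":0.8,"ax":0,"ay":0,"az":0,"claw":-1},{"dx":0,"dy":0,"dz":0.3,"ax":0,"ay":0,"az":0,"claw":-1},{"dx":0,"dy":0,"dz":0,"ax":0,"ay":0,"az":0,"claw":-1},{"dx":0,"dy":0,"dz":0,"ax":0,"ay":0,"az":0,"claw":1},{"dx":0,"dy":0,"dz":0,"ax":0,"ay":0,"az":0,"claw":1},{"dx":0,"dy":0,"dz":0,"ax":0,"ay":0,"az":0,"claw":1},{"dx":0,"dy":0,"dz":0,"ax":0,"ay":0,"az":0,"claw":1}]' 25
python3 -c "
from h import *
g=U(-.004,-.222);goal(g[0],g[1],.055,90-1.1)"
```

```text
time: 5.2
ee_pos: [0.6454, 0.2444, 0.0288]
eef_rot: [0.688, 0.725, 0.001, 0.001]
ft_force: [-1.4, -1.0, 7.2]
width: 0.076
grip_force: 24.8
t 5.2 p [0.6454 0.2444 0.0288] az 92.98 tilt [ 0.003  0.001 -1.   ] F [-1.4 -1.   7.2] w 0.076 gf 24.8
 units d [-2.03 -3.07 -0.88] az 0.68
```

```bash
python3 -m crank '[{"dx":0,"dy":0,"dz":-0.45,"ax":0,"ay":0,"az":0,"claw":1},{"dx":0,"dy":0,"dz":-0.45,"ax":0,"ay":0,"az":0,"claw":1},{"dx":-0.3,"dy":-0.5,"dz":0,"ax":0,"ay":0,"az":0.23,"claw":1},{"dx":-0.4,"dy":-0.6,"dz":0,"ax":0,"ay":0,"az":0.23,"claw":1},{"dx":-0.4,"dy":-0.6,"dz":0,"ax":0,"ay":0,"az":0.23,"claw":1},{"dx":-0.4,"dy":-0.6,"dz":0,"ax":0,"ay":0,"az":0,"claw":1},{"dx":-0.4,"dy":-0.6,"dz":0,"ax":0,"ay":0,"az":0,"claw":1},{"dx":0,"dy":0,"dz":0,"ax":0,"ay":0,"az":0,"claw":1}]'
python3 -c "
from h import *
import cv2
g=U(-.002,-.222);goal(g[0],g[1],.029,90-1.1);s=r.read_state()
c=r.camera('wrist');c['s']=s;pickle.dump(c,open('w3.pkl','wb'));cv2.imwrite('pics/w3.png',c['color'][:,:,::-1])"
```

```text
time: 5.87
ee_pos: [0.5557, 0.1841, 0.0546]
eef_rot: [0.714, 0.7, -0.001, 0.001]
ft_force: [0.5, -0.1, -0.6]
width: 0.0758
grip_force: 24.8
t 5.87 p [0.5557 0.1841 0.0546] az 88.84 tilt [-0.    -0.003 -1.   ] F [ 0.5 -0.1 -0.6] w 0.0758 gf 24.8
 units d [-0.18 -0.03  0.85] az -0.01
```

View pics/w3.png

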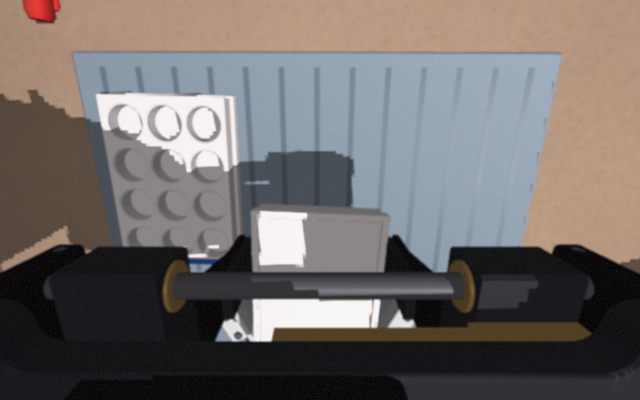

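```bash
python3 -m crank '[{"dx":0,"dy":-0.03,"dz":0.4,"ax":0,"ay":0,"az":0,"claw":1},{"dx":0,"dy":0,"dz":0.4,"ax":0,"ay":0,"az":0,"claw":1},{"dx":0,"dy":0,"dz":0.1,"ax":0,"ay":0,"az":0,"claw":1},{"dx":0,"dy":0,"dz":0,"ax":0,"ay":0,"az":0,"claw":1}]'
python3 -c "
from h import *
g=U(-.001,-.178);goal(g[0],g[1],.029,90-1.1)"
```

```text
time: 6.25
ee_pos: [0.5579, 0.187, 0.0262]
eef_rot: [0.714, 0.7, 0.0, 0.0]
ft_force: [1.1, -1.1, 5.5]
width: 0.0757
grip_force: 24.9
t 6.25 p [0.5579 0.187  0.0262] az 88.87 tilt [ 0.001  0.    -1.   ] F [ 1.1 -1.1  5.5] w 0.0757 gf 24.9
 units d [-1.74 -0.14 -0.09] az -0.01
```

```bash
python3 -m crank '[{"dx":-0.2,"dy":-0.1,"dz":-0.05,"ax":0,"ay":0,"az":0,"claw":1},{"dx":-0.25,"dy":-0.04,"dz":0,"ax":0,"ay":0,"az":0,"claw":1},{"dx":-0.25,"dy":0,"dz":0,"ax":0,"ay":0,"az":0,"claw":1},{"dx":-0.25,"dy":0,"dz":0,"ax":0,"ay":0,"az":0,"claw":1},{"dx":0,"dy":0,"dz":0,"ax":0,"ay":0,"az":0,"claw":1}]' 12
python3 -c "
from h import *
g=U(-.001,-.178);goal(g[0],g[1],.029,90-1.1)"
python3 -m crank '[{"dx":-0.25,"dy":0,"dz":0,"ax":0,"ay":0,"az":0,"claw":1},{"dx":-0.25,"dy":0,"dz":0,"ax":0,"ay":0,"az":0,"claw":1},{"dx":0,"dy":0,"dz":0,"ax":0,"ay":0,"az":0,"claw":1}]'
python3 -c "
from h import *
import cv2
g=U(-.001,-.178);goal(g[0],g[1],.029,90-1.1)
c=r.camera('scene');i=c['color'][150:230,170:340,::-1]
cv2.imwrite('pics/s1.png',cv2.resize(i,None,fx=4,fy=4,interpolation=cv2.INTER_CUBIC))"
```

```text
time: 6.67
ee_pos: [0.5536, 0.1586, 0.0285]
eef_rot: [0.714, 0.7, 0.002, -0.0]
ft_force: [5.1, 6.5, -0.2]
width: 0.076
grip_force: 11.8
t 6.67 p [0.5536 0.1586 0.0285] az 88.83 tilt [ 0.003  0.004 -1.   ] F [ 5.1  6.5 -0.2] w 0.076 gf 11.8
 units d [-0.79 -0.01 -0.02] az -0.01
time: 6.92
ee_pos: [0.5546, 0.1453, 0.0293]
eef_rot: [0.714, 0.7, 0.004, -0.0]
ft_force: [9.5, 11.8, -1.1]
width: 0.0771
grip_force: 11.7
t 6.92 p [0.5546 0.1453 0.0293] az 88.89 tilt [ 0.006  0.006 -1.   ] F [ 9.5 11.8 -1.1] w 0.0771 gf 11.7
 units d [-0.35 -0.05  0.01] az -0.0
```

View pics/s1.png

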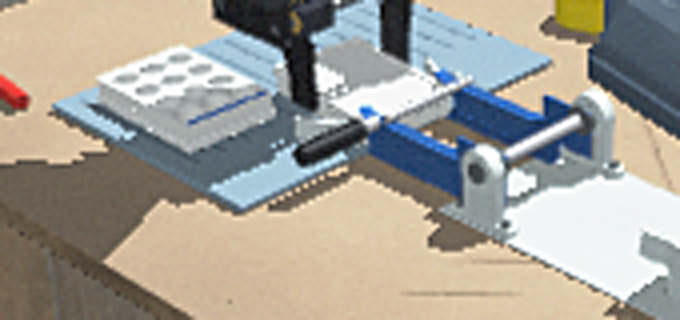

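```bash
python3 -m crank '[{"dx":0,"dy":0,"dz":0,"ax":0,"ay":0,"az":0,"claw":-1},{"dx":0,"dy":0,"dz":0,"ax":0,"ay":0,"az":0,"claw":-1},{"dx":0,"dy":0,"dz":0,"ax":0,"ay":0,"az":0,"claw":-1},{"dx":0,"dy":0,"dz":-0.6,"ax":0,"ay":0,"az":0,"claw":-1},{"dx":0,"dy":0,"dz":-0.7,"ax":0,"ay":0,"az":0,"claw":-1},{"dx":1,"dy":0,"dz":0,"ax":0,"ay":0,"az":0,"claw":0.3},{"dx":1,"dy":0,"dz":0,"ax":0,"ay":0,"az":0,"claw":0.3},{"dx":0,"dy":0,"dz":0,"ax":0,"ay":0,"az":0,"claw":0.3}]'
python3 -c "
from h import *
import cv2
g=U(0,-.15);goal(g[0],g[1],.023,90-1.1)
c=r.camera('top');i=c['color'][135:260,165:405,::-1]
cv2.imwrite('pics/t1.png',cv2.resize(i,None,fx=3.33333,fy=3.33333,interpolation=cv2.INTER_CUBIC))"
```

```text
time: 7.63
ee_pos: [0.5516, 0.2086, 0.0676]
eef_rot: [0.712, 0.702, 0.001, -0.001]
ft_force: [-1.1, 0.6, -0.0]
width: 0.074
grip_force: 0.0
t 7.63 p [0.5516 0.2086 0.0676] az 89.16 tilt [ 0.     0.003 -1.   ] F [-1.1  0.6 -0. ] w 0.074 gf 0.0
 units d [-3.4   0.04  1.48] az 0.04
```

View pics/t1.png

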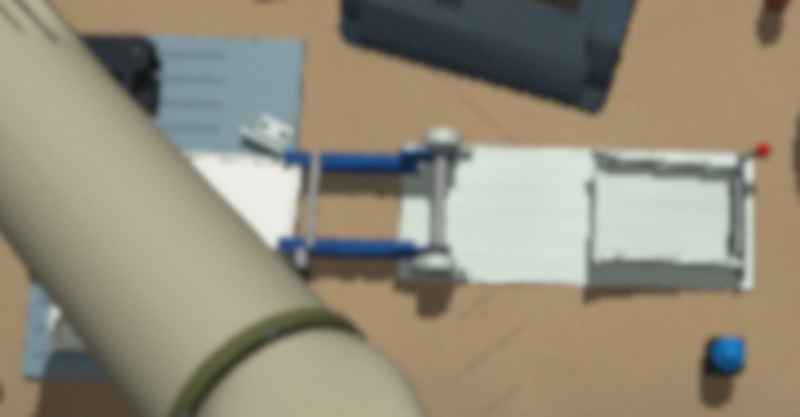

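```bash
python3 -m crank '[{"dx":0,"dy":0,"dz":0.5,"ax":0,"ay":0,"az":0,"claw":0.3},{"dx":0,"dy":0,"dz":0.5,"ax":0,"ay":0,"az":0,"claw":0.3},{"dx":0,"dy":0,"dz":0.45,"ax":0,"ay":0,"az":0,"claw":0.3},{"dx":0,"dy":0,"dz":0,"ax":0,"ay":0,"az":0,"claw":0.3},{"dx":-0.2,"dy":0,"dz":0,"ax":0,"ay":0,"az":0,"claw":0.3},{"dx":-0.2,"dy":0,"dz":0,"ax":0,"ay":0,"az":0,"claw":0.3},{"dx":-0.2,"dy":0,"dz":0,"ax":0,"ay":0,"az":0,"claw":0.3}]'
python3 -m crank '[{"dx":-0.2,"dy":0,"dz":0,"ax":0,"ay":0,"az":0,"claw":0.3},{"dx":-0.2,"dy":0,"dz":0,"ax":0,"ay":0,"az":0,"claw":0.3},{"dx":-0.2,"dy":0,"dz":0,"ax":0,"ay":0,"az":0,"claw":0.3},{"dx":-0.2,"dy":0,"dz":0,"ax":0,"ay":0,"az":0,"claw":0.3},{"dx":0,"dy":0,"dz":0,"ax":0,"ay":0,"az":0,"claw":0.3}]'
python3 -c "
from h import *
goal(U(0,-.142)[0],U(0,-.142)[1],.023,90-1.1)"
```

```text
time: 8.27
ee_pos: [0.5529, 0.1875, 0.0246]
eef_rot: [0.713, 0.701, 0.002, -0.001]
ft_force: [-3.4, 7.5, 4.9]
width: 0.0316
grip_force: 4.6
time: 8.68
ee_pos: [0.5473, 0.1702, 0.0245]
eef_rot: [0.712, 0.702, 0.002, -0.006]
ft_force: [-17.2, 26.0, 7.0]
width: 0.0308
grip_force: 17.8
t 8.68 p [0.5473 0.1702 0.0245] az 89.23 tilt [-0.005  0.012 -1.   ] F [-17.2  26.    7. ] w 0.0308 gf 17.8
 units d [-2.38  0.16  0.02] az 0.05
```

```bash
python3 -m crank '[{"dx":0.5,"dy":0,"dz":0,"ax":0,"ay":0,"az":0,"claw":0.3},{"dx":0.5,"dy":0,"dz":-0.5,"ax":0,"ay":0,"az":0,"claw":0.3},{"dx":0,"dy":0,"dz":-1,"ax":0,"ay":0,"az":0,"claw":-1},{"dx":-0.5,"dy":0,"dz":-1,"ax":0,"ay":0,"az":0,"claw":-1},{"dx":-1,"dy":0,"dz":-1,"ax":0,"ay":0,"az":0,"claw":-1},{"dx":-1,"dy":0,"dz":-1,"ax":0,"ay":0,"az":0,"claw":-1},{"dx":-0.5,"dy":0,"dz":0,"ax":0,"ay":0,"az":0,"claw":-1},{"dx":0,"dy":0,"dz":0,"ax":0,"ay":0,"az":0,"claw":-1}]'
python3 -c "
from h import *
import cv2
goal();s=r.read_state()
c=r.camera('wrist');c['s']=s;pickle.dump(c,open('w4.pkl','wb'));a=c['color'][:,:,::-1]
c=r.camera('scene');pickle.dump(c,open('s4.pkl','wb'));i=cv2.resize(c['color'][150:225,180:340,::-1],None,fx=4,fy=4,interpolation=cv2.INTER_CUBIC)
cv2.imwrite('pics/m4.png',np.vstack([a[100:390],i]))"
```

```text
time: 9.35
ee_pos: [0.5525, 0.0968, 0.1592]
eef_rot: [0.716, 0.698, 0.0, 0.002]
ft_force: [-0.2, 0.3, -1.1]
width: 0.063
grip_force: 0.0
t 9.35 p [0.5525 0.0968 0.1592] az 88.5 tilt [ 0.003 -0.003 -1.   ] F [-0.2  0.3 -1.1] w 0.063 gf 0.0
 units d [0. 0. 0.] az None
```

View pics/m4.png

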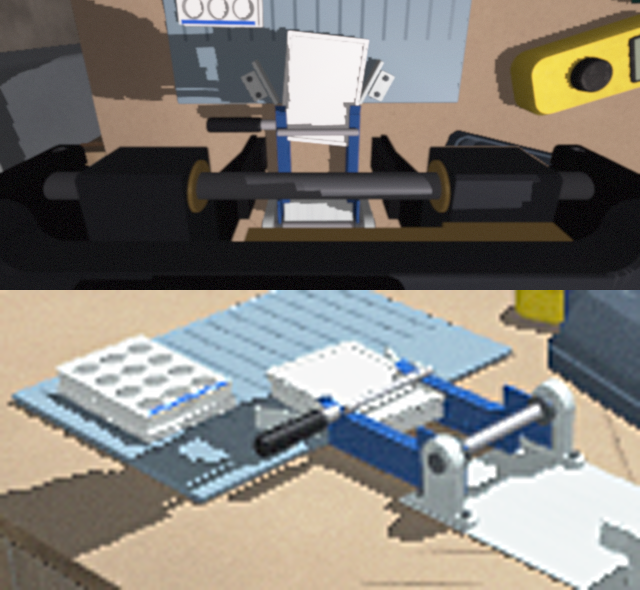

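The picture shows the plate under the bar but yawed by about 7°, with its trailing end (288–367, crop row 35) swung to the far side; the frame channels are centred on about column 319. I'll check the centre line, then grip again to straighten the plate.

Run:
```python
from h import *
c=pickle.load(open('w4.pkl','rb'));s=c['s'];H=c['hand_eye'];R=Ro.from_quat(s['eef_rot']).as_matrix()
Rc=R@H[:3,:3];tc=R@H[:3,3]+s['ee_pos'];K=c['mtx']
cam=dict(mtx=K,R=Rc.T,t=-Rc.T@tc)
def at(px,z):
    v=Rc@np.linalg.solve(K,[px[0],px[1],1]);return (tc+v*(z-tc[2])/v[2]).round(4)
for n,p,z in(("plate TL",(288,130),.027),("TR",(367,140),.027),("LR",(350,245),.027),("LL",(288,238),.027),("chan L out",(278,210),.03),("chan R out",(360,210),.03),("guide L",(275,200),.023),("guide R",(364,200),.023),("handle tip",(208,225),.032),("board BR",(461,201),.007),("board BL",(177,203),.007)):print(n,at(p,z))
print(U(0,-.13),U(0,-.09),U(.15,-.126),U(-.15,-.126))
print(K[0,2])
```

```text
plate TL [0.5268 0.1628 0.027 ]
TR [0.6001 0.1518 0.027 ]
LR [0.5847 0.0454 0.027 ]
LL [0.5209 0.055  0.027 ]
chan L out [0.513  0.0864 0.03  ]
chan R out [0.5941 0.0843 0.03  ]
guide L [0.5096 0.0948 0.023 ]
guide R [0.5989 0.0924 0.023 ]
handle tip [0.4426 0.0733 0.032 ]
board BR [0.7045 0.084  0.007 ]
board BL [0.4029 0.0898 0.007 ]
[0.5509141  0.08686645 0.        ] [0.55015284 0.0468737  0.        ] [0.40086514 0.08572191 0.        ] [0.7008108  0.08001245 0.        ]
318.32556243675384
```

```bash
sed -i 's/np.array(\[.54844,-.04311,3.12256\])/np.array([.551,-.0405,3.1224])/' h.py
python3 -c "
from h import *
goal(.5625,.149,.028,83)"
python3 -m crank '[{"dx":0.9,"dy":0.17,"dz":0.4,"ax":0,"ay":0,"az":0.46,"claw":-1},{"dx":0.87,"dy":0.07,"dz":0.8,"ax":0,"ay":0,"az":0.46,"claw":-1},{"dx":0,"dy":0,"dz":1,"ax":0,"ay":0,"az":0,"claw":-1},{"dx":0,"dy":0,"dz":0.6,"ax":0,"ay":0,"az":0,"claw":-1},{"dx":0,"dy":0,"dz":0,"ax":0,"ay":0,"az":0,"claw":-1},{"dx":0,"dy":0,"dz":0,"ax":0,"ay":0,"az":0,"claw":-1}]'
python3 -c "
from h import *
goal(.5625,.149,.028,83)"
```

```text
t 9.45 p [0.5509 0.101  0.1575] az 88.75 tilt [ 0. -0. -1.] F [ 0.2  0.8 -0.3] w 0.0706 gf 0.0
 units d [1.61 0.35 4.32] az 0.96
time: 9.95
ee_pos: [0.5594, 0.1558, 0.0727]
eef_rot: [0.746, 0.666, -0.001, -0.001]
ft_force: [0.8, 0.5, 0.9]
width: 0.0869
grip_force: 0.0
t 9.95 p [0.5594 0.1558 0.0727] az 83.45 tilt [-0.003  0.    -1.   ] F [0.8 0.5 0.9] w 0.0869 gf 0.0
 units d [-0.21  0.13  1.49] az 0.08
```

```bash
python3 -m crank '[{"dx":-0.21,"dy":0.13,"dz":0.4,"ax":0,"ay":0,"az":0,"claw":-1},{"dx":0,"dy":0,"dz":0.5,"ax":0,"ay":0,"az":0,"claw":-1},{"dx":0,"dy":0,"dz":0.55,"ax":0,"ay":0,"az":0,"claw":-1},{"dx":0,"dy":0,"dz":0,"ax":0,"ay":0,"az":0,"claw":-1},{"dx":0,"dy":0,"dz":0,"ax":0,"ay":0,"az":0,"claw":1},{"dx":0,"dy":0,"dz":0,"ax":0,"ay":0,"az":0,"claw":1},{"dx":0,"dy":0,"dz":0,"ax":0,"ay":0,"az":0,"claw":1}]' 25
python3 -c "
from h import *
g=U(-.001,-.222);goal(g[0],g[1],.028,88.9)"
```

```text
time: 10.53
ee_pos: [0.563, 0.1483, 0.0305]
eef_rot: [0.747, 0.665, -0.001, -0.0]
ft_force: [-2.5, -1.5, 2.5]
width: 0.0756
grip_force: 25.0
t 10.53 p [0.563  0.1483 0.0305] az 83.34 tilt [-0.001 -0.    -1.   ] F [-2.5 -1.5  2.5] w 0.0756 gf 25.0
 units d [ 1.07 -0.35  0.08] az -0.93
```

```bash
python3 -m crank '[{"dx":0.2,"dy":0,"dz":0,"ax":0,"ay":0,"az":0,"claw":1},{"dx":0.25,"dy":-0.1,"dz":0,"ax":0,"ay":0,"az":-0.31,"claw":1},{"dx":0.25,"dy":-0.1,"dz":0,"ax":0,"ay":0,"az":-0.31,"claw":1},{"dx":0,"dy":-0.1,"dz":0,"ax":0,"ay":0,"az":-0.31,"claw":1},{"dx":0,"dy":0,"dz":0,"ax":0,"ay":0,"az":0,"claw":1},{"dx":0,"dy":0,"dz":0,"ax":0,"ay":0,"az":0,"claw":1}]'
python3 -c "
from h import *
g=U(0,-.178);goal(g[0],g[1],.028,88.9)"
```

```text
time: 11.03
ee_pos: [0.5569, 0.1701, 0.0305]
eef_rot: [0.714, 0.7, 0.0, -0.0]
ft_force: [-2.3, 1.7, 0.4]
width: 0.0754
grip_force: 25.0
t 11.03 p [0.5569 0.1701 0.0305] az 88.88 tilt [ 0.  0. -1.] F [-2.3  1.7  0.4] w 0.0754 gf 25.0
 units d [-1.09 -0.06  0.08] az -0.0
```

Low forces, straight. Advance.

```bash
python3 -m crank '[{"dx":-0.2,"dy":-0.06,"dz":0.03,"ax":0,"ay":0,"az":0,"claw":1},{"dx":-0.2,"dy":0,"dz":0,"ax":0,"ay":0,"az":0,"claw":1},{"dx":-0.2,"dy":0,"dz":0,"ax":0,"ay":0,"az":0,"claw":1},{"dx":-0.2,"dy":0,"dz":0,"ax":0,"ay":0,"az":0,"claw":1},{"dx":0,"dy":0,"dz":0,"ax":0,"ay":0,"az":0,"claw":1}]'
python3 -m crank '[{"dx":-0.15,"dy":0,"dz":0,"ax":0,"ay":0,"az":0,"claw":1},{"dx":-0.15,"dy":0,"dz":0,"ax":0,"ay":0,"az":0,"claw":1},{"dx":0,"dy":0,"dz":0,"ax":0,"ay":0,"az":0,"claw":1}]'
python3 -c "
from h import *
g=U(0,-.178);goal(g[0],g[1],.028,88.9)"
```

```text
time: 11.45
ee_pos: [0.5559, 0.1448, 0.0302]
eef_rot: [0.715, 0.7, 0.001, 0.001]
ft_force: [-1.0, -0.5, 7.4]
width: 0.0755
grip_force: 25.0
time: 11.7
ee_pos: [0.5555, 0.1364, 0.0302]
eef_rot: [0.714, 0.7, 0.001, 0.0]
ft_force: [-1.6, 1.0, 7.9]
width: 0.0758
grip_force: 25.0
t 11.7 p [0.5555 0.1364 0.0302] az 88.82 tilt [ 0.002  0.001 -1.   ] F [-1.6  1.   7.9] w 0.0758 gf 25.0
 units d [ 0.03 -0.04  0.07] az -0.01
```

```bash
python3 -m crank '[{"dx":0,"dy":0,"dz":0,"ax":0,"ay":0,"az":0,"claw":-1},{"dx":0,"dy":0,"dz":0,"ax":0,"ay":0,"az":0,"claw":-1},{"dx":0,"dy":0,"dz":-0.7,"ax":0,"ay":0,"az":0,"claw":-1},{"dx":0,"dy":0,"dz":-0.7,"ax":0,"ay":0,"az":0,"claw":-1},{"dx":0.7,"dy":0,"dz":0,"ax":0,"ay":0,"az":0,"claw":0.3},{"dx":0.7,"dy":0,"dz":0,"ax":0,"ay":0,"az":0,"claw":0.3},{"dx":0,"dy":0,"dz":0,"ax":0,"ay":0,"az":0,"claw":0.3},{"dx":0,"dy":0,"dz":0,"ax":0,"ay":0,"az":0,"claw":0.3}]'
python3 -m crank '[{"dx":0,"dy":-0.06,"dz":0.6,"ax":0,"ay":0,"az":0,"claw":0.3},{"dx":0,"dy":0,"dz":0.6,"ax":0,"ay":0,"az":0,"claw":0.3},{"dx":0,"dy":0,"dz":0.35,"ax":0,"ay":0,"az":0,"claw":0.3},{"dx":0,"dy":0,"dz":0,"ax":0,"ay":0,"az":0,"claw":0.3}]'
python3 -c "
from h import *
g=U(0,-.142);goal(g[0],g[1],.024,88.9)"
```

```text
time: 12.37
ee_pos: [0.5552, 0.1794, 0.0711]
eef_rot: [0.713, 0.701, 0.0, 0.0]
ft_force: [0.0, -0.7, 0.1]
width: 0.0681
grip_force: 0.0
time: 12.7
ee_pos: [0.5523, 0.1768, 0.0221]
eef_rot: [0.714, 0.7, -0.002, -0.001]
ft_force: [0.7, -0.2, -0.1]
width: 0.0419
grip_force: 0.0
t 12.7 p [0.5523 0.1768 0.0221] az 88.85 tilt [-0.004 -0.002 -1.   ] F [ 0.7 -0.2 -0.1] w 0.0419 gf 0.0
 units d [-2.51  0.1  -0.06] az -0.01
```

```bash
python3 -m crank '[{"dx":-0.25,"dy":0.06,"dz":0,"ax":0,"ay":0,"az":0,"claw":0.3},{"dx":-0.25,"dy":0,"dz":0,"ax":0,"ay":0,"az":0,"claw":0.3},{"dx":-0.25,"dy":0,"dz":0,"ax":0,"ay":0,"az":0,"claw":0.3},{"dx":-0.25,"dy":0,"dz":0,"ax":0,"ay":0,"az":0,"claw":0.3},{"dx":-0.25,"dy":0,"dz":0,"ax":0,"ay":0,"az":0,"claw":0.3},{"dx":0,"dy":0,"dz":0,"ax":0,"ay":0,"az":0,"claw":0.3}]'
python3 -m crank '[{"dx":-0.2,"dy":0,"dz":0,"ax":0,"ay":0,"az":0,"claw":0.3},{"dx":-0.2,"dy":0,"dz":0,"ax":0,"ay":0,"az":0,"claw":0.3},{"dx":-0.2,"dy":0,"dz":0,"ax":0,"ay":0,"az":0,"claw":0.3},{"dx":0,"dy":0,"dz":0,"ax":0,"ay":0,"az":0,"claw":0.3}]'
python3 -c "
from h import *
g=U(0,-.142);goal(g[0],g[1],.024,88.9)"
```

```text
time: 13.2
ee_pos: [0.5551, 0.1386, 0.0248]
eef_rot: [0.715, 0.7, -0.0, 0.001]
ft_force: [0.5, -0.6, -0.3]
width: 0.0305
grip_force: 0.0
time: 13.53
ee_pos: [0.5544, 0.1215, 0.0244]
eef_rot: [0.714, 0.7, -0.0, 0.0]
ft_force: [-0.2, -0.8, -0.7]
width: 0.0305
grip_force: 0.0
t 13.53 p [0.5544 0.1215 0.0244] az 88.84 tilt [-0.    -0.001 -1.   ] F [-0.2 -0.8 -0.7] w 0.0305 gf 0.0
 units d [-0.67 -0.01  0.01] az -0.01
```

```bash
python3 -m crank '[{"dx":-0.2,"dy":0,"dz":0,"ax":0,"ay":0,"az":0,"claw":0.3},{"dx":-0.2,"dy":0,"dz":0,"ax":0,"ay":0,"az":0,"claw":0.3},{"dx":-0.1,"dy":0,"dz":0,"ax":0,"ay":0,"az":0,"claw":0.3},{"dx":0,"dy":0,"dz":0,"ax":0,"ay":0,"az":0,"claw":0.3}]'
python3 -m crank '[{"dx":-0.1,"dy":0,"dz":0,"ax":0,"ay":0,"az":0,"claw":0.3},{"dx":-0.1,"dy":0,"dz":0,"ax":0,"ay":0,"az":0,"claw":0.3},{"dx":0,"dy":0,"dz":0,"ax":0,"ay":0,"az":0,"claw":0.3}]'
python3 -c "
from h import *
g=U(0,-.142);goal(g[0],g[1],.024,88.9)"
```

```text
time: 13.87
ee_pos: [0.5541, 0.107, 0.0245]
eef_rot: [0.714, 0.7, -0.0, 0.0]
ft_force: [0.7, -0.2, -0.2]
width: 0.0306
grip_force: 0.0
time: 14.12
ee_pos: [0.5539, 0.1019, 0.0246]
eef_rot: [0.714, 0.7, 0.0, 0.0]
ft_force: [0.1, -0.2, 0.2]
width: 0.0306
grip_force: 0.0
t 14.12 p [0.5539 0.1019 0.0246] az 88.9 tilt [ 0.  0. -1.] F [ 0.1 -0.2  0.2] w 0.0306 gf 0.0
 units d [-0.01 -0.01  0.02] az 0.0
```

```bash
python3 -m crank '[{"dx":-0.1,"dy":0,"dz":0,"ax":0,"ay":0,"az":0,"claw":0.3},{"dx":0,"dy":0,"dz":0,"ax":0,"ay":0,"az":0,"claw":0.3}]'
python3 -m crank '[{"dx":-0.1,"dy":0,"dz":0,"ax":0,"ay":0,"az":0,"claw":0.3},{"dx":0,"dy":0,"dz":0,"ax":0,"ay":0,"az":0,"claw":0.3}]'
python3 -c "
from h import *
goal()
for n in ('wrist','scene','top'):
  s=r.read_state();c=r.camera(n);c['s']=s;pickle.dump(c,open('x_'+n+'.pkl','wb'))"
```

```text
time: 14.28
ee_pos: [0.5538, 0.1016, 0.0249]
eef_rot: [0.713, 0.701, 0.001, -0.001]
ft_force: [1.3, 6.8, -0.4]
width: 0.0308
grip_force: 3.8
time: 14.45
ee_pos: [0.5537, 0.1013, 0.0253]
eef_rot: [0.713, 0.702, 0.003, -0.002]
ft_force: [0.0, 14.1, -0.8]
width: 0.0305
grip_force: 7.6
t 14.45 p [0.5537 0.1013 0.0253] az 89.12 tilt [ 0.002  0.007 -1.   ] F [ 0.  14.1 -0.8] w 0.0305 gf 7.6
 units d [0. 0. 0.] az None
```

```bash
python3 -m crank '[{"dx":0.5,"dy":0,"dz":0,"ax":0,"ay":0,"az":0,"claw":0.3},{"dx":0,"dy":0,"dz":-1,"ax":0,"ay":0,"az":0,"claw":0.3},{"dx":0,"dy":0,"dz":-1,"ax":0,"ay":0,"az":0,"claw":0.3},{"dx":0,"dy":0,"dz":-1,"ax":0,"ay":0,"az":-1,"claw":-1},{"dx":0,"dy":0,"dz":-0.5,"ax":0,"ay":0,"az":-1,"claw":-1},{"dx":0,"dy":0,"dz":0,"ax":0,"ay":0,"az":-1,"claw":-1},{"dx":0,"dy":0,"dz":0,"ax":0,"ay":0,"az":-1,"claw":-1},{"dx":0,"dy":0,"dz":0,"ax":0,"ay":0,"az":-1,"claw":-1}]' 15
python3 -m crank '[{"dx":0,"dy":0,"dz":0,"ax":0,"ay":0,"az":-1,"claw":-1},{"dx":0,"dy":0,"dz":0,"ax":0,"ay":0,"az":-1,"claw":-1},{"dx":0,"dy":0,"dz":0,"ax":0,"ay":0,"az":-1,"claw":-1},{"dx":0,"dy":0,"dz":0,"ax":0,"ay":0,"az":-1,"claw":-1},{"dx":0,"dy":0,"dz":0,"ax":0,"ay":0,"az":-1,"claw":-1},{"dx":0,"dy":0,"dz":0,"ax":0,"ay":0,"az":-1,"claw":-1},{"dx":0,"dy":0,"dz":0,"ax":0,"ay":0,"az":-1,"claw":-1},{"dx":0,"dy":0,"dz":0,"ax":0,"ay":0,"az":-1,"claw":-1}]'
python3 -m crank '[{"dx":0,"dy":0,"dz":0,"ax":0,"ay":0,"az":-1,"claw":-1},{"dx":0,"dy":0,"dz":0,"ax":0,"ay":0,"az":-1,"claw":-1},{"dx":0,"dy":0,"dz":0,"ax":0,"ay":0,"az":0,"claw":-1}]'
python3 -c "
from h import *
g=U(.083,-.112);print(g);goal(g[0],g[1],.08,178.9);print(r.read_state()['joint_positions'].round(2))"
```

```text
time: 15.27
ee_pos: [0.5542, 0.111, 0.13]
eef_rot: [0.506, 0.863, -0.0, 0.001]
ft_force: [-0.5, -0.4, -0.3]
width: 0.0562
grip_force: 0.0
time: 15.93
ee_pos: [0.554, 0.111, 0.1296]
eef_rot: [0.111, 0.994, -0.0, 0.0]
ft_force: [-0.8, -0.0, 0.4]
width: 0.0865
grip_force: 0.0
time: 16.18
ee_pos: [0.554, 0.1109, 0.1294]
eef_rot: [0.007, 1.0, -0.0, -0.0]
ft_force: [0.0, 0.2, -0.3]
width: 0.0876
grip_force: 0.0
[0.47016473 0.07307227 0.        ]
t 16.18 p [0.554  0.1109 0.1294] az 179.19 tilt [-0. -0. -1.] F [ 0.   0.2 -0.3] w 0.0876 gf 0.0
 units d [ 2.78 -1.3   1.65] az 0.05
[ 0.66  0.6  -1.22  1.7   0.59  1.27  0.86]
```

```bash
python3 -m crank '[{"dx":0.9,"dy":-0.43,"dz":0,"ax":0,"ay":0,"az":0.05,"claw":-1},{"dx":0.9,"dy":-0.43,"dz":0,"ax":0,"ay":0,"az":0,"claw":-1},{"dx":0.98,"dy":-0.43,"dz":0.3,"ax":0,"ay":0,"az":0,"claw":-0.4},{"dx":0,"dy":0,"dz":0.7,"ax":0,"ay":0,"az":0,"claw":-0.4},{"dx":0,"dy":0,"dz":0.6,"ax":0,"ay":0,"az":0,"claw":-0.4},{"dx":0,"dy":0,"dz":0,"ax":0,"ay":0,"az":0,"claw":-0.4}]'
python3 -c "
from h import *
g=U(.083,-.112);goal(g[0],g[1],.024,178.9)
import cv2
c=r.camera('wrist');c2=r.camera('scene');k=r.camera('top')
i=cv2.resize(c2['color'][150:225,180:340,::-1],None,fx=4,fy=4,interpolation=cv2.INTER_CUBIC)
x=pickle.load(open('x_scene.pkl','rb'))['color'][150:225,180:340,::-1]
cv2.imwrite('pics/m5.png',np.vstack([c['color'][100:390,:,::-1],i]))"
```

```text
time: 16.68
ee_pos: [0.4681, 0.0725, 0.0792]
eef_rot: [0.015, 1.0, -0.001, -0.002]
ft_force: [0.3, -0.3, -0.3]
width: 0.0682
grip_force: 0.0
t 16.68 p [0.4681 0.0725 0.0792] az 178.31 tilt [-0.003 -0.002 -1.   ] F [ 0.3 -0.3 -0.3] w 0.0682 gf 0.0
 units d [-0.07  0.02  1.84] az -0.1
```

View pics/m5.png

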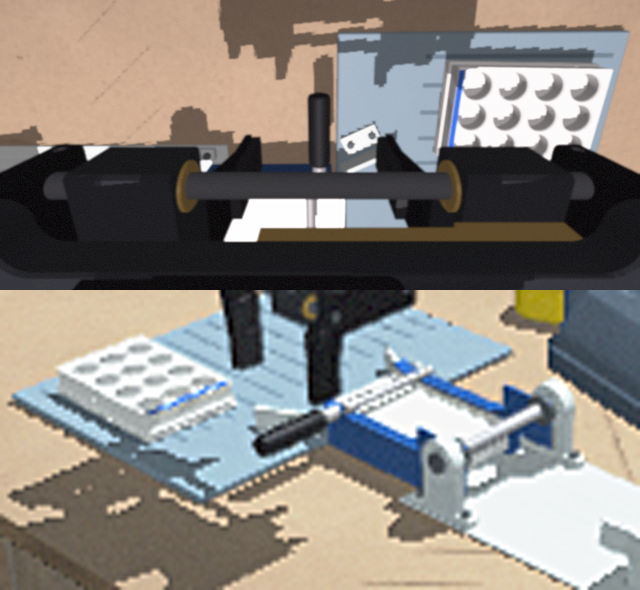

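The plate is fully in the frame, and the handle (column 318) is midway between the fingers. That uses up my picture views, so I'll descend and grip.

```bash
python3 -m crank '[{"dx":-0.07,"dy":0.02,"dz":0.7,"ax":0,"ay":0,"az":-0.1,"claw":-0.4},{"dx":0,"dy":0,"dz":0.7,"ax":0,"ay":0,"az":0,"claw":-0.4},{"dx":0,"dy":0,"dz":0.44,"ax":0,"ay":0,"az":0,"claw":-0.4},{"dx":0,"dy":0,"dz":0,"ax":0,"ay":0,"az":0,"claw":1},{"dx":0,"dy":0,"dz":0,"ax":0,"ay":0,"az":0,"claw":1},{"dx":0,"dy":0,"dz":0,"ax":0,"ay":0,"az":0,"claw":1},{"dx":0,"dy":0,"dz":0,"ax":0,"ay":0,"az":0,"claw":1},{"dx":0,"dy":0,"dz":0,"ax":0,"ay":0,"az":0,"claw":1}]' 12
python3 -m crank '[{"dx":0,"dy":0,"dz":0,"ax":0,"ay":0,"az":0,"claw":1},{"dx":0,"dy":0,"dz":0,"ax":0,"ay":0,"az":0,"claw":1},{"dx":0,"dy":0,"dz":0,"ax":0,"ay":0,"az":0,"claw":1}]'
python3 -c "
from h import *
goal(yaw=178.9)"
```

```text
time: 17.5
ee_pos: [0.4725, 0.075, 0.0272]
eef_rot: [0.007, 1.0, -0.0, 0.001]
ft_force: [-0.0, -1.2, 0.0]
width: 0.0354
grip_force: 0.0
time: 17.75
ee_pos: [0.4721, 0.0727, 0.0265]
eef_rot: [0.007, 1.0, -0.002, -0.0]
ft_force: [-2.1, -17.3, 9.8]
width: 0.0156
grip_force: 9.0
t 17.75 p [0.4721 0.0727 0.0265] az 179.15 tilt [-0.    -0.004 -1.   ] F [ -2.1 -17.3   9.8] w 0.0156 gf 9.0
 units d [0. 0. 0.] az 0.04
```

```bash
cat >> h.py <<'E'
def arc():
    s=r.read_state();p=s["ee_pos"];y=p[1]-(-.0389);z=p[2]+.008-.042
    th=np.degrees(np.arctan2(z,y));print("th",round(th,1),"rad",round(np.hypot(y,z),4),"F",s["ft_force"].round(1),"gf",round(s["grip_force"],1),"w",round(s["width"],4),"x",round(p[0],4))
E
python3 -m crank '[{"dx":0,"dy":0.015,"dz":-0.326,"ax":0,"ay":0,"az":0,"claw":1},{"dx":0,"dy":-0.014,"dz":-0.325,"ax":0,"ay":0,"az":0,"claw":1},{"dx":0,"dy":-0.042,"dz":-0.323,"ax":0,"ay":0,"az":0,"claw":1},{"dx":0,"dy":0,"dz":0,"ax":0,"ay":0,"az":0,"claw":1}]' 20
python3 -c "
from h import *
arc()"
```

```text
time: 18.08
ee_pos: [0.4718, 0.0716, 0.0561]
eef_rot: [0.008, 1.0, -0.001, -0.0]
ft_force: [0.8, -6.2, -4.1]
width: 0.0154
grip_force: 20.0
th 11.3 rad 0.1126 F [ 0.8 -6.2 -4.1] gf 20.0 w 0.0154 x 0.4718
```

```bash
python3 -m crank '[{"dx":0,"dy":-0.07,"dz":-0.318,"ax":0,"ay":0,"az":0,"claw":1},{"dx":0,"dy":-0.097,"dz":-0.311,"ax":0,"ay":0,"az":0,"claw":1},{"dx":0,"dy":-0.124,"dz":-0.301,"ax":0,"ay":0,"az":0,"claw":1},{"dx":0,"dy":-0.15,"dz":-0.289,"ax":0,"ay":0,"az":0,"claw":1},{"dx":0,"dy":-0.175,"dz":-0.275,"ax":0,"ay":0,"az":0,"claw":1},{"dx":0,"dy":-0.198,"dz":-0.259,"ax":0,"ay":0,"az":0,"claw":1},{"dx":0,"dy":-0.22,"dz":-0.241,"ax":0,"ay":0,"az":0,"claw":1},{"dx":0,"dy":-0.24,"dz":-0.221,"ax":0,"ay":0,"az":0,"claw":1}]'
python3 -c "
from h import *
arc()"
python3 -m crank '[{"dx":0,"dy":-0.258,"dz":-0.199,"ax":0,"ay":0,"az":0,"claw":1},{"dx":0,"dy":-0.275,"dz":-0.176,"ax":0,"ay":0,"az":0,"claw":1},{"dx":0,"dy":-0.289,"dz":-0.151,"ax":0,"ay":0,"az":0,"claw":1},{"dx":0,"dy":-0.301,"dz":-0.125,"ax":0,"ay":0,"az":0,"claw":1},{"dx":0,"dy":-0.311,"dz":-0.099,"ax":0,"ay":0,"az":0,"claw":1},{"dx":0,"dy":-0.318,"dz":-0.071,"ax":0,"ay":0,"az":0,"claw":1},{"dx":0,"dy":-0.323,"dz":-0.043,"ax":0,"ay":0,"az":0,"claw":1},{"dx":0,"dy":0,"dz":0,"ax":0,"ay":0,"az":0,"claw":1}]'
python3 -c "
from h import *
arc()"
```

```text
time: 18.75
ee_pos: [0.4712, 0.0389, 0.1234]
eef_rot: [0.005, 1.0, 0.002, 0.0]
ft_force: [-2.7, 13.4, 3.6]
width: 0.0153
grip_force: 20.0
th 49.0 rad 0.1185 F [-2.7 13.4  3.6] gf 20.0 w 0.0153 x 0.4712
time: 19.42
ee_pos: [0.4714, -0.0259, 0.1505]
eef_rot: [0.007, 1.0, 0.001, 0.001]
ft_force: [-9.0, 3.2, 25.7]
width: 0.0153
grip_force: 20.0
th 83.6 rad 0.1172 F [-9.   3.2 25.7] gf 20.0 w 0.0153 x 0.4714
```

```bash
python3 -m crank '[{"dx":0,"dy":-0.325,"dz":-0.08,"ax":0,"ay":0,"az":0,"claw":1},{"dx":0,"dy":-0.325,"dz":0.014,"ax":0,"ay":0,"az":0,"claw":1},{"dx":0,"dy":-0.323,"dz":0.042,"ax":0,"ay":0,"az":0,"claw":1},{"dx":0,"dy":-0.318,"dz":0.07,"ax":0,"ay":0,"az":0,"claw":1},{"dx":0,"dy":0,"dz":0,"ax":0,"ay":0,"az":0,"claw":1}]'
python3 -c "
from h import *
arc()"
python3 -m crank '[{"dx":0,"dy":-0.311,"dz":0.097,"ax":0,"ay":0,"az":0,"claw":1},{"dx":0,"dy":-0.301,"dz":0.124,"ax":0,"ay":0,"az":0,"claw":1},{"dx":0,"dy":-0.289,"dz":0.15,"ax":0,"ay":0,"az":0,"claw":1},{"dx":0,"dy":-0.275,"dz":0.175,"ax":0,"ay":0,"az":0,"claw":1},{"dx":0,"dy":-0.259,"dz":0.198,"ax":0,"ay":0,"az":0,"claw":1},{"dx":0,"dy":-0.241,"dz":0.22,"ax":0,"ay":0,"az":0,"claw":1},{"dx":0,"dy":0,"dz":0,"ax":0,"ay":0,"az":0,"claw":1}]'
python3 -c "
from h import *
arc()"
```

```text
time: 19.83
ee_pos: [0.4702, -0.0672, 0.1467]
eef_rot: [0.008, 1.0, -0.0, 0.0]
ft_force: [0.1, -0.6, 5.2]
width: 0.0153
grip_force: 20.0
th 104.1 rad 0.1162 F [ 0.1 -0.6  5.2] gf 20.0 w 0.0153 x 0.4702
time: 20.42
ee_pos: [0.4688, -0.1175, 0.1161]
eef_rot: [0.008, 1.0, 0.0, -0.0]
ft_force: [1.6, 0.6, -2.1]
width: 0.0152
grip_force: 20.0
th 133.8 rad 0.1136 F [ 1.6  0.6 -2.1] gf 20.0 w 0.0152 x 0.4688
```

```bash
python3 -m crank '[{"dx":0,"dy":-0.221,"dz":0.24,"ax":0,"ay":0,"az":0,"claw":1},{"dx":0,"dy":-0.199,"dz":0.258,"ax":0,"ay":0,"az":0,"claw":1},{"dx":0,"dy":-0.176,"dz":0.275,"ax":0,"ay":0,"az":0,"claw":1},{"dx":0,"dy":-0.151,"dz":0.289,"ax":0,"ay":0,"az":0,"claw":1},{"dx":0,"dy":-0.125,"dz":0.301,"ax":0,"ay":0,"az":0,"claw":1},{"dx":0,"dy":-0.099,"dz":0.311,"ax":0,"ay":0,"az":0,"claw":1},{"dx":0,"dy":0,"dz":0,"ax":0,"ay":0,"az":0,"claw":1}]'
python3 -c "
from h import *
arc()"
python3 -m crank '[{"dx":0,"dy":-0.071,"dz":0.318,"ax":0,"ay":0,"az":0,"claw":1},{"dx":0,"dy":-0.043,"dz":0.323,"ax":0,"ay":0,"az":0,"claw":1},{"dx":0,"dy":-0.015,"dz":0.325,"ax":0,"ay":0,"az":0,"claw":1},{"dx":0,"dy":0.014,"dz":0.325,"ax":0,"ay":0,"az":0,"claw":1},{"dx":0,"dy":0,"dz":0,"ax":0,"ay":0,"az":0,"claw":1},{"dx":0,"dy":0,"dz":0,"ax":0,"ay":0,"az":0,"claw":1}]'
python3 -c "
from h import *
arc();goal()"
```

```text
time: 21.0
ee_pos: [0.4682, -0.1465, 0.0655]
eef_rot: [0.007, 1.0, -0.0, -0.001]
ft_force: [-3.0, -6.5, -1.2]
width: 0.0146
grip_force: 20.1
th 163.7 rad 0.1121 F [-3.  -6.5 -1.2] gf 20.1 w 0.0146 x 0.4682
time: 21.5
ee_pos: [0.4683, -0.1519, 0.0279]
eef_rot: [0.008, 1.0, -0.002, -0.001]
ft_force: [-3.3, -13.4, -4.3]
width: 0.0147
grip_force: 20.1
th -176.9 rad 0.1131 F [ -3.3 -13.4  -4.3] gf 20.1 w 0.0147 x 0.4683
t 21.5 p [ 0.4683 -0.1519  0.0279] az 179.08 tilt [-0.001 -0.004 -1.   ] F [ -3.3 -13.4  -4.3] w 0.0147 gf 20.1
 units d [0. 0. 0.] az None
```

```bash
python3 -m crank '[{"dx":0,"dy":0.05,"dz":0.12,"ax":0,"ay":0,"az":0,"claw":1},{"dx":0,"dy":0.05,"dz":0.1,"ax":0,"ay":0,"az":0,"claw":1},{"dx":0,"dy":0,"dz":0,"ax":0,"ay":0,"az":0,"claw":1},{"dx":0,"dy":0,"dz":0,"ax":0,"ay":0,"az":0,"claw":1}]'
python3 -c "
from h import *
arc();goal()"
python3 -m crank '[{"dx":0,"dy":0,"dz":0,"ax":0,"ay":0,"az":0,"claw":-0.3},{"dx":0,"dy":0,"dz":0,"ax":0,"ay":0,"az":0,"claw":-0.3},{"dx":0,"dy":0,"dz":0,"ax":0,"ay":0,"az":0,"claw":-0.3},{"dx":0,"dy":0,"dz":0,"ax":0,"ay":0,"az":0,"claw":-0.3},{"dx":0,"dy":0,"dz":0,"ax":0,"ay":0,"az":0,"claw":-0.3}]'
python3 -c "
from h import *
arc();goal()"
```

```text
time: 21.83
ee_pos: [0.4683, -0.1516, 0.0216]
eef_rot: [0.009, 1.0, -0.004, -0.001]
ft_force: [-1.1, -22.9, -4.4]
width: 0.0142
grip_force: 20.2
th -173.7 rad 0.1134 F [ -1.1 -22.9  -4.4] gf 20.2 w 0.0142 x 0.4683
t 21.83 p [ 0.4683 -0.1516  0.0216] az 178.94 tilt [-0.001 -0.007 -1.   ] F [ -1.1 -22.9  -4.4] w 0.0142 gf 20.2
 units d [0. 0. 0.] az None
time: 22.25
ee_pos: [0.4695, -0.1447, 0.0223]
eef_rot: [0.006, 1.0, 0.0, 0.001]
ft_force: [0.6, 0.1, 0.4]
width: 0.0401
grip_force: 0.0
th -173.7 rad 0.1065 F [0.6 0.1 0.4] gf 0.0 w 0.0401 x 0.4695
t 22.25 p [ 0.4695 -0.1447  0.0223] az 179.27 tilt [ 0.001  0.    -1.   ] F [0.6 0.1 0.4] w 0.0401 gf 0.0
 units d [0. 0. 0.] az None
```

```bash
python3 -m crank '[{"dx":0,"dy":0,"dz":-0.7,"ax":0,"ay":0,"az":0,"claw":-0.3},{"dx":0,"dy":0,"dz":-1,"ax":0,"ay":0,"az":0,"claw":-0.3},{"dx":0,"dy":0,"dz":-1,"ax":0,"ay":0,"az":0,"claw":1},{"dx":0,"dy":0.5,"dz":-0.8,"ax":0,"ay":0,"az":0,"claw":1},{"dx":-0.7,"dy":0.9,"dz":0,"ax":0,"ay":0,"az":0,"claw":1},{"dx":-0.7,"dy":0.9,"dz":0,"ax":0,"ay":0,"az":0,"claw":1},{"dx":-0.7,"dy":0.9,"dz":0,"ax":0,"ay":0,"az":0,"claw":1},{"dx":-0.6,"dy":0.2,"dz":0,"ax":0,"ay":0,"az":0,"claw":1}]' 20
python3 -m crank '[{"dx":0,"dy":0,"dz":0,"ax":0,"ay":0,"az":0,"claw":1},{"dx":0,"dy":0,"dz":0,"ax":0,"ay":0,"az":0,"claw":1}]'
python3 -c "
from h import *
g=U(0,.003);goal(g[0],g[1],.067,178.9);print(U(0,.1198))
c=r.camera('wrist');c['s']=r.read_state();pickle.dump(c,open('w6.pkl','wb'))"
```

```text
time: 22.92
ee_pos: [0.5524, -0.0389, 0.1279]
eef_rot: [0.004, 1.0, 0.001, 0.001]
ft_force: [0.7, 0.4, -0.1]
width: 0.0244
grip_force: 0.0
time: 23.08
ee_pos: [0.5517, -0.0429, 0.1271]
eef_rot: [0.005, 1.0, 0.001, 0.0]
ft_force: [0.4, 0.1, -0.6]
width: 0.0111
grip_force: 0.0
t 23.08 p [ 0.5517 -0.0429  0.1271] az 179.37 tilt [ 0.     0.001 -1.   ] F [ 0.4  0.1 -0.6] w 0.0111 gf 0.0
 units d [ 0.03 -0.02  2.  ] az 0.08
[ 0.54870086 -0.16027794  0.        ]
```

```bash
python3 -m crank '[{"dx":0,"dy":0.02,"dz":0.7,"ax":0,"ay":0,"az":0.08,"claw":1},{"dx":0,"dy":0,"dz":0.7,"ax":0,"ay":0,"az":0,"claw":1},{"dx":0,"dy":0,"dz":0.4,"ax":0,"ay":0,"az":0,"claw":1},{"dx":0,"dy":0,"dz":0.15,"ax":0,"ay":0,"az":0,"claw":1},{"dx":0,"dy":0,"dz":0,"ax":0,"ay":0,"az":0,"claw":1}]'
python3 -c "
from h import *
g=U(0,.003);goal(g[0],g[1],.067,178.9)"
```

```text
time: 23.55
ee_pos: [0.5504, -0.0445, 0.0679]
eef_rot: [0.011, 1.0, 0.0, -0.001]
ft_force: [0.3, 1.0, 0.5]
width: 0.0003
grip_force: 0.0
t 23.55 p [ 0.5504 -0.0445  0.0679] az 178.7 tilt [-0.002  0.    -1.   ] F [0.3 1.  0.5] w 0.0003 gf 0.0
 units d [-0.02  0.03  0.03] az -0.03
```

```bash
python3 -m crank '[{"dx":0,"dy":-0.25,"dz":0.05,"ax":0,"ay":0,"az":0,"claw":1},{"dx":0,"dy":-0.25,"dz":0.05,"ax":0,"ay":0,"az":0,"claw":1},{"dx":0,"dy":-0.25,"dz":0.05,"ax":0,"ay":0,"az":0,"claw":1},{"dx":0,"dy":-0.25,"dz":0.05,"ax":0,"ay":0,"az":0,"claw":1},{"dx":0,"dy":-0.25,"dz":0.05,"ax":0,"ay":0,"az":0,"claw":1},{"dx":0,"dy":-0.25,"dz":0.045,"ax":0,"ay":0,"az":0,"claw":1},{"dx":0,"dy":-0.25,"dz":0.045,"ax":0,"ay":0,"az":0,"claw":1},{"dx":0,"dy":0,"dz":0,"ax":0,"ay":0,"az":0,"claw":1}]'
python3 -c "
from h import *
g=U(0,.1198);goal(g[0],g[1],.0455,178.9)"
```

```text
time: 24.22
ee_pos: [0.5499, -0.0987, 0.0579]
eef_rot: [0.012, 1.0, -0.0, -0.0]
ft_force: [0.0, -0.6, 1.1]
width: 0.0005
grip_force: 0.0
t 24.22 p [ 0.5499 -0.0987  0.0579] az 178.6 tilt [-0.001 -0.001 -1.   ] F [ 0.  -0.6  1.1] w 0.0005 gf 0.0
 units d [-0.01 -2.05  0.42] az -0.05
```

```bash
python3 -m crank '[{"dx":0,"dy":-0.25,"dz":0.05,"ax":0,"ay":0,"az":0,"claw":1},{"dx":0,"dy":-0.25,"dz":0.05,"ax":0,"ay":0,"az":0,"claw":1},{"dx":0,"dy":-0.25,"dz":0.05,"ax":0,"ay":0,"az":0,"claw":1},{"dx":0,"dy":-0.25,"dz":0.05,"ax":0,"ay":0,"az":0,"claw":1},{"dx":0,"dy":-0.25,"dz":0.05,"ax":0,"ay":0,"az":0,"claw":1},{"dx":0,"dy":-0.2,"dz":0.04,"ax":0,"ay":0,"az":0,"claw":1},{"dx":0,"dy":0,"dz":0,"ax":0,"ay":0,"az":0,"claw":1}]'
python3 -c "
from h import *
g=U(0,.1198);goal(g[0],g[1],.0455,178.9)"
python3 -m crank '[{"dx":0,"dy":-0.15,"dz":0.03,"ax":0,"ay":0,"az":0,"claw":1},{"dx":0,"dy":-0.15,"dz":0.03,"ax":0,"ay":0,"az":0,"claw":1},{"dx":0,"dy":0,"dz":0,"ax":0,"ay":0,"az":0,"claw":1}]'
python3 -c "
from h import *
g=U(0,.1198);goal(g[0],g[1],.0455,178.9)"
```

```text
time: 24.8
ee_pos: [0.5489, -0.1418, 0.0493]
eef_rot: [0.012, 1.0, -0.0, -0.0]
ft_force: [-0.0, -0.1, -0.4]
width: 0.0005
grip_force: 0.0
t 24.8 p [ 0.5489 -0.1418  0.0493] az 178.62 tilt [-0.    -0.001 -1.   ] F [-0.  -0.1 -0.4] w 0.0005 gf 0.0
 units d [-0.01 -0.62  0.13] az -0.05
time: 25.05
ee_pos: [0.5489, -0.1498, 0.0477]
eef_rot: [0.011, 1.0, -0.0, -0.0]
ft_force: [0.2, -0.9, -0.2]
width: 0.0006
grip_force: 0.0
t 25.05 p [ 0.5489 -0.1498  0.0477] az 178.7 tilt [-0. -0. -1.] F [ 0.2 -0.9 -0.2] w 0.0006 gf 0.0
 units d [-0.   -0.35  0.07] az -0.03
```

```bash
python3 -m crank '[{"dx":0,"dy":-0.1,"dz":0.02,"ax":0,"ay":0,"az":0,"claw":1},{"dx":0,"dy":-0.1,"dz":0.02,"ax":0,"ay":0,"az":0,"claw":1},{"dx":0,"dy":0,"dz":0,"ax":0,"ay":0,"az":0,"claw":1}]'
python3 -m crank '[{"dx":0,"dy":-0.1,"dz":0.02,"ax":0,"ay":0,"az":0,"claw":1},{"dx":0,"dy":0,"dz":0,"ax":0,"ay":0,"az":0,"claw":1}]'
python3 -m crank '[{"dx":0,"dy":-0.1,"dz":0.02,"ax":0,"ay":0,"az":0,"claw":1},{"dx":0,"dy":0,"dz":0,"ax":0,"ay":0,"az":0,"claw":1}]'
python3 -c "
from h import *
g=U(0,.1198);goal(g[0],g[1],.0455,178.9)"
```

```text
time: 25.3
ee_pos: [0.5488, -0.1555, 0.0466]
eef_rot: [0.011, 1.0, -0.0, -0.0]
ft_force: [-0.0, -0.6, 0.0]
width: 0.0009
grip_force: 0.0
time: 25.47
ee_pos: [0.5488, -0.1584, 0.046]
eef_rot: [0.011, 1.0, -0.0, -0.0]
ft_force: [-0.0, -0.1, -0.5]
width: 0.0004
grip_force: 0.0
time: 25.63
ee_pos: [0.5487, -0.1614, 0.0454]
eef_rot: [0.011, 1.0, -0.0, -0.0]
ft_force: [-0.1, -0.0, -0.6]
width: 0.0007
grip_force: 0.0
t 25.63 p [ 0.5487 -0.1614  0.0454] az 178.72 tilt [-0. -0. -1.] F [-0.1 -0.  -0.6] w 0.0007 gf 0.0
 units d [-0.    0.04 -0.  ] az -0.03
```

```bash
python3 -m crank '[{"dx":0,"dy":-0.1,"dz":0.02,"ax":0,"ay":0,"az":0,"claw":1},{"dx":0,"dy":0,"dz":0,"ax":0,"ay":0,"az":0,"claw":1}]'
python3 -m crank '[{"dx":0,"dy":-0.1,"dz":0.02,"ax":0,"ay":0,"az":0,"claw":1},{"dx":0,"dy":0,"dz":0,"ax":0,"ay":0,"az":0,"claw":1}]'
python3 -c "
from h import *
g=U(0,.1198);goal(g[0],g[1],.0455,178.9)
c=r.camera('top');pickle.dump(c,open('t7.pkl','wb'));a=c['color'].astype(int);g0=d['top']['color'].astype(int)
P=[U(0,y*np.cos(.1745)+.032*.1736,.042-y*.1736+.032*.985) for y in np.arange(.08,.27,.008)]
for y,q in zip(np.arange(.08,.27,.008),proj(c,P)):
  u,v=q.round().astype(int);print(round(y,3),u,v,a[v,u],g0[v,u],end=' | ')"
```

```text
time: 25.8
ee_pos: [0.5486, -0.1645, 0.0448]
eef_rot: [0.011, 1.0, -0.0, -0.0]
ft_force: [0.4, -0.2, -0.7]
width: 0.0004
grip_force: 0.0
time: 25.97
ee_pos: [0.5486, -0.167, 0.0443]
eef_rot: [0.011, 1.0, 0.0, 0.0]
ft_force: [-0.3, 0.3, 0.0]
width: 0.0006
grip_force: 0.0
t 25.97 p [ 0.5486 -0.167   0.0443] az 178.73 tilt [ 0.  0. -1.] F [-0.3  0.3  0. ] w 0.0006 gf 0.0
 units d [ 0.    0.22 -0.04] az -0.03
0.08 327 193 [112 119 116] [214 223 216] | 0.088 330 194 [47 51 50] [216 225 219] | 0.096 333 194 [27 27 29] [218 226 220] | 0.104 335 194 [34 33 33] [220 227 221] | 0.112 338 194 [63 60 51] [219 227 221] | 0.12 341 194 [79 76 65] [180 190 181] | 0.128 344 195 [95 92 77] [192 204 195] | 0.136 347 195 [115 110  94] [209 220 211] | 0.144 350 195 [129 124 105] [208 220 210] | 0.152 353 195 [142 137 117] [209 219 210] | 0.16 356 195 [154 148 125] [207 219 210] | 0.168 358 196 [158 152 129] [205 218 208] | 0.176 361 196 [168 161 137] [205 218 207] | 0.184 364 196 [175 167 143] [204 217 206] | 0.192 367 196 [178 171 145] [204 216 207] | 0.2 370 196 [187 179 153] [205 217 207] | 0.208 372 197 [189 182 155] [205 216 207] | 0.216 375 197 [192 185 158] [204 215 206] | 0.224 378 197 [193 185 158] [205 216 207] | 0.232 381 197 [190 182 156] [203 215 206] | 0.24 384 197 [187 181 153] [116 121 118] | 0.248 386 197 [185 177 150] [127 129 127] | 0.256 389 198 [181 173 147] [194 204 194] | 0.264 392 198 [172 165 140] [166 145 116] |
```

```bash
python3 -m crank '[{"dx":0,"dy":-0.1,"dz":0.02,"ax":0,"ay":0,"az":0,"claw":1},{"dx":0,"dy":0,"dz":0,"ax":0,"ay":0,"az":0,"claw":1}]'
python3 -m crank '[{"dx":0,"dy":-0.1,"dz":0.02,"ax":0,"ay":0,"az":0,"claw":1},{"dx":0,"dy":0,"dz":0,"ax":0,"ay":0,"az":0,"claw":1}]'
python3 -c "
from h import *
goal()
c=r.camera('scene');pickle.dump(c,open('s7.pkl','wb'));a=c['color'].astype(int);g0=d['scene']['color'].astype(int)
f=lambda x,y,z:U(x,y*.985+z*.1736,.042-y*.1736+z*.985)
Y=np.arange(.1,.27,.006)
for x in(-.025,0,.025):
  print(x,[int(a[v,u].sum()//3) for u,v in proj(c,[f(x,y,.032) for y in Y]).round().astype(int)])
q=proj(c,[f(0,.13,.032),f(0,.244,.032)]);print(q)
"
```

```text
time: 26.18
ee_pos: [0.5487, -0.1673, 0.0442]
eef_rot: [0.01, 1.0, 0.002, 0.0]
ft_force: [-2.6, 8.4, 5.4]
width: 0.0006
grip_force: 4.5
time: 26.35
ee_pos: [0.5488, -0.1675, 0.0441]
eef_rot: [0.009, 1.0, 0.003, 0.0]
ft_force: [-5.4, 16.4, 11.7]
width: 0.0004
grip_force: 8.8
t 26.35 p [ 0.5488 -0.1675  0.0441] az 178.98 tilt [ 0.     0.006 -1.   ] F [-5.4 16.4 11.7] w 0.0004 gf 8.8
 units d [0. 0. 0.] az None
-0.025 [39, 36, 33, 20, 32, 80, 230, 255, 198, 171, 223, 253, 216, 175, 163, 254, 233, 177, 166, 247, 255, 178, 168, 189, 163, 161, 159, 134, 107]
0 [191, 72, 35, 42, 36, 35, 4, 208, 171, 182, 157, 254, 165, 180, 161, 255, 216, 175, 167, 246, 255, 173, 181, 164, 165, 254, 109, 135, 110]
0.025 [255, 255, 254, 197, 241, 12, 26, 181, 180, 186, 166, 255, 171, 186, 174, 162, 182, 188, 165, 242, 255, 183, 178, 159, 170, 233, 106, 148, 87]
[[344.73257964 198.24131189]
 [382.51233248 222.21770628]]
```

```bash
python3 -m crank '[{"dx":0,"dy":0.3,"dz":-0.06,"ax":0,"ay":0,"az":0,"claw":1},{"dx":0,"dy":0.2,"dz":-0.1,"ax":0,"ay":0,"az":0,"claw":1},{"dx":0,"dy":0,"dz":-1,"ax":0,"ay":0,"az":0,"claw":1},{"dx":0,"dy":0,"dz":-1,"ax":0,"ay":0,"az":0,"claw":1},{"dx":0,"dy":0,"dz":-1,"ax":0,"ay":0,"az":0,"claw":1},{"dx":0,"dy":0,"dz":-1,"ax":0,"ay":0,"az":0,"claw":1},{"dx":0,"dy":0,"dz":-1,"ax":0,"ay":0,"az":0,"claw":1},{"dx":0,"dy":0,"dz":0,"ax":0,"ay":0,"az":0,"claw":1}]'
python3 -m crank '[{"dx":0,"dy":1,"dz":0,"ax":0,"ay":0,"az":0,"claw":1},{"dx":0,"dy":1,"dz":0,"ax":0,"ay":0,"az":0,"claw":1},{"dx":0,"dy":1,"dz":0,"ax":0,"ay":0,"az":0,"claw":1},{"dx":0,"dy":1,"dz":0,"ax":0,"ay":0,"az":0,"claw":1},{"dx":0,"dy":1,"dz":0,"ax":0,"ay":0,"az":0,"claw":1},{"dx":0,"dy":1,"dz":0,"ax":0,"ay":0,"az":0,"claw":1},{"dx":0,"dy":0,"dz":0,"ax":0,"ay":0,"az":0,"claw":1}]'
python3 -c "
from h import *
goal()
f=lambda x,y,z:U(x,y*.985+z*.1736,.042-y*.1736+z*.985)
Y=np.arange(.11,.262,.004)
print(Y.round(3).tolist())
for n in('scene','top'):
  c=r.camera(n);a=c['color'].astype(int)
  for x in(-.026,0,.013,.026):
    print(n,x,[int(a[v,u].sum()//3) for u,v in proj(c,[f(x,y,.032) for y in Y]).round().astype(int)])
"
```

```text
time: 27.07
ee_pos: [0.5511, -0.1579, 0.2036]
eef_rot: [0.011, 1.0, -0.001, 0.003]
ft_force: [1.4, 1.1, -0.5]
width: 0.0
grip_force: 0.0
time: 27.65
ee_pos: [0.5519, 0.0289, 0.1986]
eef_rot: [0.007, 1.0, 0.001, 0.001]
ft_force: [-0.7, 0.5, 1.0]
width: 0.0002
grip_force: 0.0
t 27.65 p [0.5519 0.0289 0.1986] az 179.19 tilt [ 0.001  0.001 -1.   ] F [-0.7  0.5  1. ] w 0.0002 gf 0.0
 units d [0. 0. 0.] az None
[0.11, 0.114, 0.118, 0.122, 0.126, 0.13, 0.134, 0.138, 0.142, 0.146, 0.15, 0.154, 0.158, 0.162, 0.166, 0.17, 0.174, 0.178, 0.182, 0.186, 0.19, 0.194, 0.198, 0.202, 0.206, 0.21, 0.214, 0.218, 0.222, 0.226, 0.23, 0.234, 0.238, 0.242, 0.246, 0.25, 0.254, 0.258, 0.262]
scene -0.026 [74, 71, 75, 69, 75, 75, 214, 255, 255, 255, 245, 172, 157, 210, 252, 255, 210, 176, 158, 177, 249, 251, 231, 191, 162, 211, 250, 250, 251, 196, 163, 157, 254, 126, 164, 162, 153, 166, 129]
scene 0 [215, 214, 217, 151, 117, 114, 209, 240, 255, 255, 173, 178, 157, 201, 254, 254, 178, 177, 177, 166, 255, 253, 194, 173, 175, 152, 246, 255, 243, 170, 171, 156, 165, 148, 162, 254, 188, 110, 137]
scene 0.013 [205, 
[... 516 characters left out ...]
, 156, 137, 147, 179, 210, 198, 169, 136, 127, 132, 155, 136, 112, 118, 137, 163, 143]
top 0 [108, 117, 122, 126, 156, 176, 163, 198, 204, 187, 185, 174, 156, 183, 199, 184, 185, 170, 149, 181, 207, 184, 180, 172, 167, 158, 204, 202, 192, 182, 163, 143, 153, 144, 136, 131, 161, 191, 158]
top 0.013 [142, 171, 195, 160, 167, 181, 174, 220, 226, 213, 204, 203, 219, 227, 232, 229, 225, 221, 201, 227, 231, 224, 216, 210, 216, 221, 230, 230, 227, 197, 197, 210, 197, 163, 140, 131, 192, 189, 158]
top 0.026 [214, 213, 208, 163, 170, 187, 182, 208, 212, 212, 221, 226, 188, 189, 209, 210, 217, 209, 179, 180, 205, 209, 228, 227, 193, 167, 208, 210, 209, 209, 189, 147, 143, 140, 140, 133, 194, 190, 161]
```

```bash
python3 -c "
from bench import r
print(r.close_job())"
```

```text
the job is handed in; nothing more can be done
None
```

I handed the job in at about 28 s: the plate went fully home in the frame, was swung over and pushed down the chute to firm contact at the stop. Pixel checks show it wells up with its centre about 190 mm down the chute, and the other plate, beaker and bottle looked undisturbed, but no verdict came back.

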